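# Roll-test a mandrel on the marver

### The arm

A 7-joint arm with a two-finger parallel gripper is mounted at the origin on the work surface. World frame = base frame: x ahead of the robot, y to its left, z up, the work surface at z = 0. Lengths are in m, angles in rad, forces in N, time in s.
With the tool pointing down it reaches from about 0.4 to 0.85 m from the base axis. Payload 10.4 kg.
Tool frame: the origin (TCP) lies between the finger pads; the fingertips stand tcp_to_tips ahead of it and the grasp point (between the pads) lies 8 mm behind it (tcp_to_tips is the distance from the TCP to the fingertips, in m); z points along the fingers, y is the line along which they close (so a half turn about z gives the same grasp; the last joint's range is limited). The gripper opens to 85 mm and grips with 20 to 120 N. Pads are 22 mm wide; open, the fingers measure 114 mm over their backs; the gripper's body (76 mm by 85 mm) begins 54 mm behind the grasp point. The pads swing forward as they close: fully open they stand 13 mm farther back than shut.
Start: joints at [-1.337, 0.332, -0.065, 1.46, 0.022, 1.35, -0.088], TCP at [0.159, 0.605, 0.242] pointing down, gripper open.
Joint ranges: [-2.6, 2.6], [-0.5, 2.12], [-1.47, 1.34], [0.16, 2.42], [-1.27, 4.41], [0.06, 2.06], [-2.6, 2.6]. Speed limits (rad/s): [2.22, 2.22, 2.79, 2.79, 3.14, 3.14, 3.14].

### API

Orientations are given as a unit quaternion [x, y, z, w].
In Python, from workcell import * gives the robot as it stands.
- The arm moves only by the tool apply_moves, never from a script. Its argument "rows" is a list of rows, each an object of numbers: "x", "y", "z": the shift along the tool's x, y, z in mm; "ax", "ay", "az": the turn, a rotation vector about the tool's x, y, z in degrees; "gripper": the closure, from 0 (fully open) to 1 (shut). A call has 1 to 5 rows; each row shifts and turns the commanded pose from where the row before left it, along the tool's axes as they then stand; what a row does not reach is not made up. A row lasts 1/12 s, in which the tool goes at most 41.7 mm and 7.16 degrees, less where a joint would pass 70% of its speed; a pose out of reach is approached as far as the arm can. A call with a gripper value outside its range is refused whole. The fingers move at their own pace and stop on an object; "newtons" is the grip in N (left out, the last holds). Time passes only in rows, so rows that do not move let the fingers close. It gives the time, the measured TCP pose, the force, the opening and the grip force at its end, in the units of the state.
- get_obs(): the state, without advancing time (a new reading comes with each control period).
- camera(name): name is "scene" or "side" or "wrist"; returns a dict with "color" (480x640x3 uint8, red, green, blue), "fov_y" (degrees; the focal length in pixels is half the picture's height over the tangent of half this angle, whatever the lens; pixels are square), "cx", "cy" (the principal point, pixels), "rvec" (rotation vector, rad) and "tvec" (3), from world to camera coordinates, as OpenCV has them. Camera axes: x right, y down, z forward; pixel columns grow to the right and rows downward; lengths in m; the calibration is good to about 2 mm. The wrist camera is an equidistant fisheye: a pixel r from the principal point sees the ray r / f radians off the axis. A picture is of the moment at which its call begins. There is no depth.
- hand_in(): hands the job in; it is judged then, once.
The state is a dict: "clock": time; "joint_pos": joint angles; "joint_velocities": joint speeds; "tau": joint torques, N m; "position": TCP position; "ee_rot": TCP orientation; "ft_force": force on the tool from outside, world axes, zero at the start; "torque": the same for the moment, N m; "grip_width": opening from 0.0 (shut) to 1.0 (fully open); "grasp_force": force on a finger pad.
Only numpy, scipy, OpenCV 4.12 (cv2) and the standard library are available. Lean on these libraries where they do the work, as an engineer would, in place of code of your own. Each camera call takes 0.05 s, during which the arm holds its last target. There are 200 camera calls.

### The job

Take the wooden paddle by its grip and, pressing lightly and steadily down on the steel mandrel (about 5 N, never more than 25 N), roll it between paddle and marver plate through at least one full turn towards the other end of the plate. Then set the paddle flat back down on the bench, draw the mandrel out from under the tell-tale flap before lifting it, lay it in the wooden cradle if the flap is still lying down or in the steel scrap tray if the rolling has lifted the flap, and let go. Neither hand nor paddle may touch the flap or throw it up, and the mug and the glass paperweight stay where they are.

Things in the scene. Friction and masses are not known exactly. Their poses are not given: they have to be found in the camera images.
- marver: fixed steel plate, 200 mm (its x) x 320 mm (its y), 20 mm thick; origin at the centre of its underside, on the bench. Its y is the rolling direction: the mandrel starts near the -y end and is rolled towards +y, clear for 145 mm either side of the centre, then a lip 10 mm high. The flap lies along its far (+x) edge on two posts at y = +-150 mm, 63 mm tall
- flap (a joint): angle of the flap in rad: 0 lying level, growing as its inner edge is lifted; light friction keeps it at the highest lift. A pointer 110 mm tall stands on it near its +y end and leans outwards (+x) as it is lifted. Under 0.03: the mandrel is good; over 0.06: it is bent; in between either judgement is accepted. A badly bent mandrel lifts it to some 0.1 to 0.3
- flap_edge (a point): middle of the flap's free inner edge. The flap is a thin, slick aluminium strip, 285 mm long along the plate's y, hinged about a line 96 mm from the plate's centre (its +x side), 53 mm above the bench, and reaching inward to 62 mm from the centre, over the mandrel's far end; its underside is 2 mm above a straight mandrel
- mandrel_center (a point): steel mandrel, a round-ended rod 30 mm in diameter and 180 mm long, 0.3 to 0.5 kg, lying on the marver along the plate's x, centred on it within some mm. This point is at its centre, on its axis; x runs along the rod. It may be bent at the middle, by up to 0.15 rad; the bend lies flat at the start, so when rolled it raises its ends at one quarter turn and its middle and the paddle (up to 6 mm) at the other
- mandrel: the same mandrel: origin on its surface, at the middle, 15 mm below the axis at the start. x along the rod; its z is up at the start and turns over with the rolling (one turn is 94 mm of mandrel travel, for which the paddle travels 188 mm)
- paddle_grip (a point): wooden paddle lying flat on the bench: board 80 mm (x) x 160 mm (y) x 14 mm, with an upright grip block 40 mm (x) x 28 mm (y) standing on its middle, its top 90 mm above the board's flat underside; 0.3 kg. This point is inside the grip, 58 mm above the underside; z is up. The board is hard; there is no spring in it
- paddle: the same paddle: origin at the centre of the board's flat underside
- cradle: fixed wooden cradle for good mandrels: base 140 mm (x) x 100 mm (y) x 10 mm, and two U-shaped uprights at x = +-55 mm, 14 mm thick, each with a slot open to the top, 44 mm wide, slot floor 22 mm and top 50 mm above the bench; a mandrel lies in both slots along x, its axis 37 mm above the bench. Origin at the underside's centre
- tray: fixed steel scrap tray, open at the top, 250 mm (x) x 130 mm (y) x 45 mm, walls and floor 4 to 6 mm; a mandrel fits in along x. Origin at the underside's centre
- mug: bystander, leave alone: white ceramic mug, 76 mm wide, 85 mm tall; origin at its underside or middle
- weight: bystander, leave alone: round green glass paperweight, 72 mm wide, 50 mm tall; origin at its underside or middle
There are look-alikes about, which are no part of the job. Of the things that look like the mandrel, the largest one is meant.

How it is judged:
By the outcome, as a careful person would: the job done as asked, in the order asked, and still so for the second after the job is handed in, with the robot touching nothing.
It also fails if it takes over 72 s, if anything falls off the work surface, if the arm or the gripper's body presses on something with over 40 N, if the wrist force passes 120 N, or if a joint passes its speed limit or range.

## Working session

There is one attempt and no reset: what is moved stays moved. The work goes in short steps, Python scripts to look and compute and a tool call to move; the robot and the scene stay as the last step left them, time stands still between calls to the robot, and variables do not carry over. Pictures are saved under pics/ and viewed, at most 10 in all, crops included, and the job is handed in when it is done.

Besides the shell and the picture viewer there is one more tool, called after "Request:" as name([rows], argument=value, ...), one row to a line, values as JSON. apply_moves: Moves the arm, as the interface text tells. Its arguments: {"type":"object","properties":{"rows":{"type":"array","items":{"type":"object","properties":{"x":{"type":"number"},"y":{"type":"number"},"z":{"type":"number"},"ax":{"type":"number"},"ay":{"type":"number"},"az":{"type":"number"},"gripper":{"type":"number"}}}},"newtons":{"type":"number"}},"required":["rows"]}

```bash
ls; mkdir -p pics; python3 - <<'E'
from workcell import *
import cv2,numpy as np,json,pickle
o=get_obs();print({k:np.round(v,4).tolist() for k,v in o.items()})
d={}
for n in ["scene","side"]:
    c=camera(n);d[n]=c
    cv2.imwrite(f"pics/{n}0.png",c["color"][:,:,::-1])
    print(n,{k:c[k] for k in c if k!="color"})
try: print(tcp_to_tips)
except Exception as e: print(e)
pickle.dump(d,open("d0.pkl","wb"))
E
```

```text
pics
{'clock': 0.0, 'joint_pos': [-1.3366, 0.3329, -0.0647, 1.4609, 0.0216, 1.3499, -0.0885], 'joint_velocities': [-0.0005, 0.0012, -0.0012, 0.0002, 0.0013, -0.0001, 0.0002], 'tau': [0.0002, -62.5446, 0.0491, -39.1602, 0.0162, 0.01, 0.0], 'position': [0.1587, 0.6042, 0.2415], 'ee_rot': [0.128, 0.9918, -0.0007, -0.0001], 'ft_force': [0.119, -0.0369, -0.6806], 'torque': [0.0277, 0.0241, -0.0001], 'grasp_force': 0.0, 'grip_width': 0.9979}
scene {'fov_y': 50.869030828369496, 'cx': 313.45181847296544, 'cy': 238.78434047098773, 'rvec': array([ 1.74629754,  1.88547834, -0.6835071 ]), 'tvec': array([ 0.04649518, -0.39920462,  1.44842259])}
side {'fov_y': 57.366631035556175, 'cx': 311.0138538109272, 'cy': 250.20399912254624, 'rvec': array([ 2.09092269, -0.0963165 ,  0.05246754]), 'tvec': array([-0.54166904,  0.08655822,  0.95680377])}
0.011
```

View pics/scene0.png

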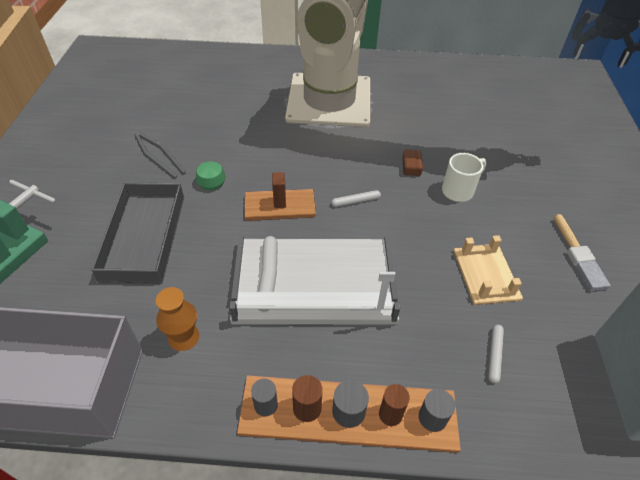

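View pics/side0.png

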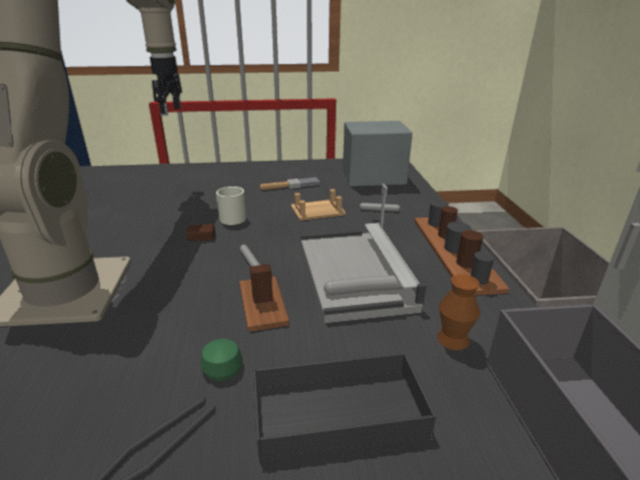

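The scene picture is seen from the far side: image up is towards the base (-x), image right is +y. The marver spans about (240,240) to (390,320), with the mandrel at col 268, rows 238-290. The paddle is at (280,205) with its grip top at (279,177), the tray at (140,232), the cradle at (487,272), the mug at (462,178) and the weight at (210,175). The flap pointer is at (386,275).

```bash
cat > h.py <<'E'
import cv2,numpy as np,pickle
from scipy.spatial.transform import Rotation as R
from scipy.optimize import least_squares
def K(c):
    f=240/np.tan(np.radians(c["fov_y"]/2));return np.array([[f,0,c["cx"]],[0,f,c["cy"]],[0,0,1]])
def onplane(c,uv,z):
    M=cv2.Rodrigues(c["rvec"])[0];C=-M.T@c["tvec"]
    d=M.T@np.linalg.inv(K(c))@np.array([*uv,1.]);return C+d*(z-C[2])/d[2]
def fish(c,P):
    M=cv2.Rodrigues(c["rvec"])[0];p=(M@np.atleast_2d(P).T).T+c["tvec"]
    f=K(c)[0,0];r=np.hypot(p[:,0],p[:,1]);t=np.arctan2(r,p[:,2])
    return np.c_[c["cx"]+f*t*p[:,0]/r,c["cy"]+f*t*p[:,1]/r]
def fishray(c,uv,z):
    M=cv2.Rodrigues(c["rvec"])[0];C=-M.T@c["tvec"];f=K(c)[0,0]
    a=np.array(uv,float)-[c["cx"],c["cy"]];r=np.hypot(*a);t=r/f
    d=M.T@np.array([*(a/max(r,1e-9)*np.sin(t)),np.cos(t)]);return C+d*(z-C[2])/d[2]
def proj(c,P):
    return cv2.projectPoints(np.atleast_2d(P).astype(float),c["rvec"],c["tvec"],K(c),None)[0][:,0]
def place(pose,P): # pose x,y,yaw
    x,y,a=pose;P=np.atleast_2d(P).astype(float)
    return R.from_euler('z',a).apply(P)+[x,y,0]
def fit(P,obs,p0): # obs list of (cam, idx list, uv list)
    def r(p):
        W=place(p,P);return np.concatenate([(proj(c,W[i])-np.array(uv)).ravel() for c,i,uv in obs])
    s=least_squares(r,p0,loss='soft_l1');return s.x,np.sqrt(np.mean(r(s.x)**2))
def box(lx,ly,z0,z1):
    return np.array([[sx*lx/2,sy*ly/2,z] for z in(z0,z1) for sx,sy in((-1,-1),(-1,1),(1,1),(1,-1))])
E
python3 - <<'E'
from h import *
d=pickle.load(open("d0.pkl","rb"));s=d["scene"];e=d["side"]
P=lambda n,uv,z,c=s:print(n,onplane(c,uv,z).round(4))
for uv in [(248,192),(314,191),(315,214),(245,217)]:P("paddle",uv,.014)
P("grip",(279,177),.09);P("grip side",(260,269),.09,e)
for uv in [(241,240),(389,239)]:P("marv",uv,.02)
for uv in [(303,239),(365,234)]:P("marv side",uv,.02,e)
for uv in [(455,248),(498,245),(520,298),(476,302)]:P("cradle",uv,.01)
for uv in [(127,186),(182,186),(158,275),(99,275)]:P("tray",uv,.045)
P("mand",(269,240),.035);P("mand",(265,290),.035)
P("mug",(462,190),0.02);P("weight",(210,178),.02)
im=s["color"][150:340,90:345,::-1];cv2.imwrite("pics/c1.png",cv2.resize(im,None,fx=3.1,fy=3.1,interpolation=cv2.INTER_CUBIC))
E
```

```text
paddle [ 0.4078 -0.1706  0.014 ]
paddle [ 0.3915 -0.017   0.014 ]
paddle [ 0.4652 -0.0094  0.014 ]
paddle [ 0.4873 -0.1648  0.014 ]
grip [ 0.4324 -0.0916  0.09  ]
grip side [ 0.4347 -0.0984  0.09  ]
marv [ 0.5598 -0.1611  0.02  ]
marv [0.5311 0.1545 0.02  ]
marv side [0.5368 0.1458 0.02  ]
marv side [0.6988 0.1577 0.02  ]
cradle [0.5363 0.2967 0.01  ]
cradle [0.5203 0.3904 0.01  ]
cradle [0.6556 0.4116 0.01  ]
cradle [0.6721 0.323  0.01  ]
tray [ 0.4426 -0.439   0.045 ]
tray [ 0.4322 -0.3151  0.045 ]
tray [ 0.6823 -0.3014  0.045 ]
tray [ 0.6915 -0.4155  0.045 ]
mand [ 0.5674 -0.0991  0.035 ]
mand [ 0.6939 -0.0904  0.035 ]
mug [0.3654 0.3292 0.02  ]
weight [ 0.3743 -0.2665  0.02  ]
```

View pics/c1.png

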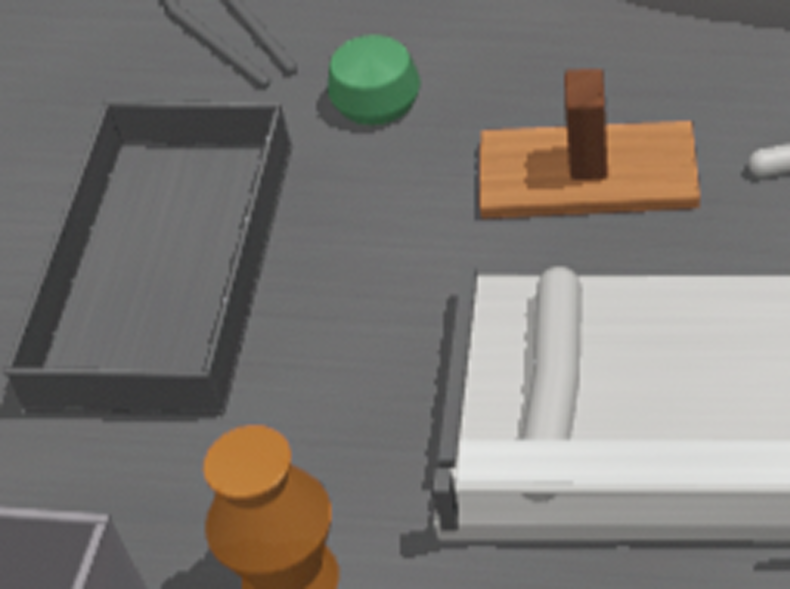

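The crop shows the paddle board corners at crop pixels (481,130), (692,122), (698,203) and (481,210), with the grip top near (584,72). The mandrel runs from (560,270) down under the flap at (545,440), and looks slightly curved. The paddle is near (0.437,-0.092) with yaw about 0.11. Next I turn the tool, go above the paddle and look with the wrist camera.

Request:
apply_moves([
  {"az": -6.8, "gripper": 0},
  {"az": -6.8},
  {"az": -6.8},
  {"x": -21, "y": -32.6},
  {"x": -21, "y": -32.6},
])

```text
invalid input at $.rows[0]: expected keys x, y, z, ax, ay, az, gripper
```

Request:
apply_moves([
  {"x": -21, "y": -32.6},
  {"x": -21, "y": -32.6},
  {"x": -21, "y": -32.6},
  {"x": -21, "y": -32.6},
  {"x": -21, "y": -32.6},
])

```text
invalid input at $.rows[0]: expected keys x, y, z, ax, ay, az, gripper
```

Request:
apply_moves([
  {"x": -21, "y": -32.6},
  {"x": -21, "y": -32.6},
  {"x": -21, "y": -32.6},
  {"x": 0, "y": -36},
  {"x": 0, "y": -36},
])

```text
invalid input at $.rows[0]: expected keys x, y, z, ax, ay, az, gripper
```

Request:
apply_moves([
  {"y": -36},
  {"y": -36},
  {"y": -36},
  {"y": -36},
  {"y": -36},
])

```text
invalid input at $.rows[0]: expected keys x, y, z, ax, ay, az, gripper
```

Request:
apply_moves([
  {"y": -36},
  {"y": -36},
  {"y": -36},
  {"y": -36},
  {},
])

```text
invalid input at $.rows[0]: expected keys x, y, z, ax, ay, az, gripper
```

```bash
python3 - <<'E'
from workcell import *
from h import *
o=get_obs();print(o["clock"],o["position"],o["ee_rot"],o["ft_force"])
print(R.from_quat(o["ee_rot"]).as_matrix().round(3))
c=camera("wrist");pickle.dump(c,open("w1.pkl","wb"));cv2.imwrite("pics/w1.png",c["color"][:,:,::-1])
print({k:c[k] for k in c if k!="color"})
E
```

```text
0.1 [0.15868139 0.60420786 0.24158325] [ 1.28041717e-01  9.91768580e-01 -6.32881656e-04 -4.86134001e-05] [-0.3348387   0.58359612  0.23746234]
[[-0.967  0.254 -0.   ]
 [ 0.254  0.967 -0.001]
 [-0.    -0.001 -1.   ]]
{'fov_y': 65.70646984690485, 'cx': 323.2075088536651, 'cy': 241.08178365807447, 'rvec': array([-2.30518532, -1.77837936, -0.24651523]), 'tvec': array([-0.62467015, -0.036231  ,  0.37826557])}
```

View pics/w1.png

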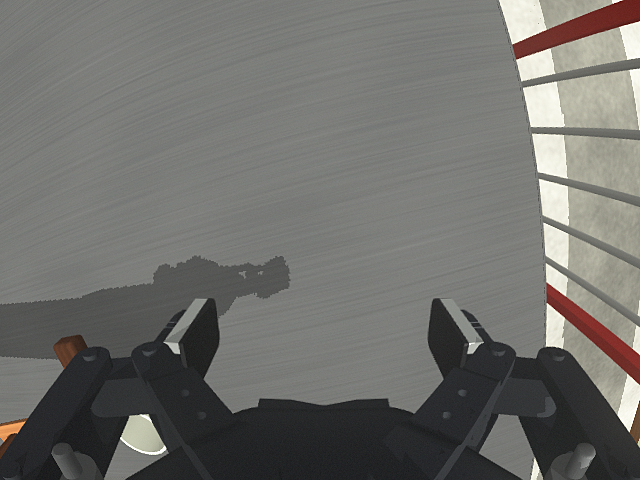

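The wrist picture shows only bare bench and the open fingers, because the moves were refused: every key is required in each row. I repeat them in full.

Request:
apply_moves([
  {"x": 0, "y": 0, "z": 0, "ax": 0, "ay": 0, "az": -6.8, "gripper": 0},
  {"x": 0, "y": 0, "z": 0, "ax": 0, "ay": 0, "az": -6.8, "gripper": 0},
  {"x": 0, "y": 0, "z": 0, "ax": 0, "ay": 0, "az": -6.8, "gripper": 0},
  {"x": -21, "y": -32.6, "z": 0, "ax": 0, "ay": 0, "az": 0, "gripper": 0},
  {"x": -21, "y": -32.6, "z": 0, "ax": 0, "ay": 0, "az": 0, "gripper": 0},
])

```text
clock: 0.57
position: [0.2056, 0.5438, 0.2413]
ee_rot: [-0.052, 0.999, -0.0, -0.001]
ft_force: [1.2, 1.4, -0.7]
grip_width: 1.001
grasp_force: 0.0
```

Request:
apply_moves([
  {"x": -21, "y": -32.6, "z": 0, "ax": 0, "ay": 0, "az": 0, "gripper": 0},
  {"x": -21, "y": -32.6, "z": 0, "ax": 0, "ay": 0, "az": 0, "gripper": 0},
  {"x": -21, "y": -32.6, "z": 0, "ax": 0, "ay": 0, "az": 0, "gripper": 0},
  {"x": -21, "y": -32.6, "z": 0, "ax": 0, "ay": 0, "az": 0, "gripper": 0},
  {"x": -21, "y": -32.6, "z": 0, "ax": 0, "ay": 0, "az": 0, "gripper": 0},
])

```text
clock: 0.98
position: [0.3284, 0.3902, 0.2422]
ee_rot: [-0.05, 0.999, 0.0, -0.0]
ft_force: [1.9, 0.2, 0.0]
grip_width: 0.997
grasp_force: 0.0
```

Request:
apply_moves([
  {"x": -21, "y": -32.6, "z": 0, "ax": 0, "ay": 0, "az": 0, "gripper": 0},
  {"x": -21, "y": -32.6, "z": 0, "ax": 0, "ay": 0, "az": 0, "gripper": 0},
  {"x": -21, "y": -32.6, "z": 0, "ax": 0, "ay": 0, "az": 0, "gripper": 0},
  {"x": 0, "y": -36, "z": 0, "ax": 0, "ay": 0, "az": 0, "gripper": 0},
  {"x": 0, "y": -36, "z": 0, "ax": 0, "ay": 0, "az": 0, "gripper": 0},
])

```text
clock: 1.4
position: [0.4077, 0.2273, 0.2419]
ee_rot: [-0.049, 0.999, -0.0, -0.0]
ft_force: [0.2, 0.5, 0.4]
grip_width: 1.003
grasp_force: 0.0
```

Request:
apply_moves([
  {"x": 0, "y": -36, "z": 0, "ax": 0, "ay": 0, "az": 0, "gripper": 0},
  {"x": 0, "y": -36, "z": 0, "ax": 0, "ay": 0, "az": 0, "gripper": 0},
  {"x": 0, "y": -36, "z": 0, "ax": 0, "ay": 0, "az": 0, "gripper": 0},
  {"x": 0, "y": -36, "z": 0, "ax": 0, "ay": 0, "az": 0, "gripper": 0},
  {"x": 0, "y": -36, "z": 0, "ax": 0, "ay": 0, "az": 0, "gripper": 0},
])

```text
clock: 1.82
position: [0.4246, 0.0484, 0.2423]
ee_rot: [-0.05, 0.999, 0.0, 0.0]
ft_force: [1.3, 0.1, 0.2]
grip_width: 1.002
grasp_force: 0.0
```

Request:
apply_moves([
  {"x": 0, "y": -36, "z": 0, "ax": 0, "ay": 0, "az": 0, "gripper": 0},
  {"x": 0, "y": -36, "z": 0, "ax": 0, "ay": 0, "az": 0, "gripper": 0},
  {"x": 0, "y": -36, "z": 0, "ax": 0, "ay": 0, "az": 0, "gripper": 0},
  {"x": 0, "y": -36, "z": 0, "ax": 0, "ay": 0, "az": 0, "gripper": 0},
  {"x": 0, "y": 0, "z": 0, "ax": 0, "ay": 0, "az": 0, "gripper": 0},
])

```text
clock: 2.23
position: [0.4388, -0.0999, 0.2426]
ee_rot: [-0.045, 0.999, -0.001, 0.0]
ft_force: [0.7, -0.5, -0.0]
grip_width: 1.0
grasp_force: 0.0
```

```bash
python3 - <<'E'
from workcell import *
from h import *
o=get_obs();print(o["clock"],o["position"],o["ee_rot"],o["ft_force"])
print(R.from_quat(o["ee_rot"]).as_matrix().round(3))
c=camera("wrist");pickle.dump(c,open("w1.pkl","wb"));cv2.imwrite("pics/w2.png",c["color"][:,:,::-1])
print({k:c[k] for k in c if k!="color"})
E
```

```text
2.2333 [ 0.43883052 -0.09992759  0.24258684] [-4.54675269e-02  9.98965551e-01 -5.85232211e-04  4.35900104e-04] [ 0.70234018 -0.48192555 -0.0360318 ]
[[-0.996 -0.091  0.001]
 [-0.091  0.996 -0.001]
 [-0.001 -0.001 -1.   ]]
{'fov_y': 65.70646984690485, 'cx': 323.2075088536651, 'cy': 241.08178365807447, 'rvec': array([-1.98083292, -2.1702017 , -0.30209205]), 'tvec': array([ 0.13967109, -0.44799543,  0.26096275])}
```

View pics/w2.png

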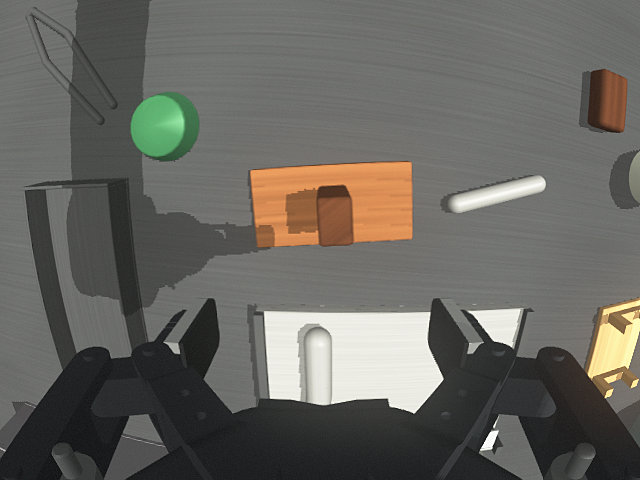

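The wrist view has image right = +y and image down = +x. Board corners are at (249,169), (411,162), (413,239) and (256,248), with the grip top about (317-352, 198-245). The white marver corners are at (264,312) and (522,310), with the mandrel tip at (318,326).

```bash
python3 - <<'E'
from h import *
c=pickle.load(open("w1.pkl","rb"));d=pickle.load(open("d0.pkl","rb"));s=d["scene"]
M=cv2.Rodrigues(c["rvec"])[0];print("C",-M.T@c["tvec"],"axis",M[2])
B=[fishray(c,u,.014) for u in [(249,169),(411,162),(413,239),(256,248)]];print(np.round(B,4),"ctr",np.mean(B,0).round(4))
for a,b in((0,1),(3,2)):v=B[b]-B[a];print("len",np.linalg.norm(v),"yaw",-np.arctan2(v[0],v[1]))
print("grip top",[fishray(c,u,.09).round(4) for u in [(317,198),(352,198),(353,245),(319,245)]])
G=[fishray(c,u,.02) for u in [(264,312),(522,310)]];v=G[1]-G[0];print("marv",np.round(G,4),np.linalg.norm(v),"yaw",-np.arctan2(v[0],v[1]))
a=-np.arctan2(v[0],v[1]);print("marv ctr",np.mean(G,0)+.1*np.array([np.cos(a),np.sin(a),0]))
print("mandrel tip",fishray(c,(318,328),.035),fishray(c,(318,370),.035))
for ys in(.145,.16):
    print(ys,proj(s,place((*(np.mean(G,0)+.1*np.array([np.cos(a),np.sin(a),0]))[:2],a),[[-.1,-ys,.02],[-.1,ys,.02],[.062,-.1425,.054],[.062,.1425,.054]])).round(1).tolist())
E
```

```text
C [ 0.37044019 -0.1059863   0.37396584] axis [ 0.2731562   0.02374439 -0.96167661]
[[ 0.4063 -0.1761  0.014 ]
 [ 0.3845 -0.0187  0.014 ]
 [ 0.4621 -0.0056  0.014 ]
 [ 0.4863 -0.165   0.014 ]] ctr [ 0.4348 -0.0913  0.014 ]
len 0.1588897595193559 yaw 0.13720917885848188
len 0.1611785388917186 yaw 0.1508697878953873
grip top [array([ 0.4171, -0.1069,  0.09  ]), array([ 0.4145, -0.0799,  0.09  ]), array([ 0.4522, -0.075 ,  0.09  ]), array([ 0.4546, -0.102 ,  0.09  ])]
marv [[ 0.5554 -0.1532  0.02  ]
 [ 0.5338  0.1442  0.02  ]] 0.2982288663107382 yaw 0.072402673689093
marv ctr [0.64437158 0.00274113 0.02      ]
mandrel tip [ 0.56051347 -0.09447821  0.035     ] [ 0.61436925 -0.08990586  0.035     ]
0.145 [[246.9, 238.7], [382.3, 239.7], [239.2, 292.6], [390.6, 293.5]]
0.16 [[239.9, 238.7], [389.3, 239.7], [239.2, 292.6], [390.6, 293.5]]
```

Request:
apply_moves([
  {"x": 3, "y": 9, "z": 20, "ax": 0, "ay": 0, "az": -3, "gripper": 0},
  {"x": 0, "y": 0, "z": 35, "ax": 0, "ay": 0, "az": 0, "gripper": 0},
  {"x": 0, "y": 0, "z": 35, "ax": 0, "ay": 0, "az": 0, "gripper": 0},
  {"x": 0, "y": 0, "z": 30, "ax": 0, "ay": 0, "az": 0, "gripper": 0},
  {"x": 0, "y": 0, "z": 0, "ax": 0, "ay": 0, "az": 0, "gripper": 0},
])

```text
clock: 2.7
position: [0.4318, -0.0834, 0.1176]
ee_rot: [-0.076, 0.997, -0.0, -0.004]
ft_force: [-1.1, -0.4, -0.7]
grip_width: 0.995
grasp_force: 0.0
```

Request:
apply_moves([
  {"x": 0, "y": 0, "z": 25, "ax": 0, "ay": 0, "az": 0, "gripper": 0},
  {"x": 0, "y": 0, "z": 25, "ax": 0, "ay": 0, "az": 0, "gripper": 0},
  {"x": 0, "y": 0, "z": 22, "ax": 0, "ay": 0, "az": 0, "gripper": 0},
  {"x": 0, "y": 0, "z": 0, "ax": 0, "ay": 0, "az": 0, "gripper": 0},
  {"x": 0, "y": 0, "z": 0, "ax": 0, "ay": 0, "az": 0, "gripper": 0},
])

```text
clock: 3.12
position: [0.4355, -0.0841, 0.0511]
ee_rot: [-0.076, 0.997, -0.0, -0.001]
ft_force: [0.8, 0.0, 0.4]
grip_width: 0.999
grasp_force: 0.0
```

Request:
apply_moves([
  {"x": 0, "y": -7, "z": 0, "ax": 0, "ay": 0, "az": 0, "gripper": 0},
  {"x": 0, "y": 0, "z": 0, "ax": 0, "ay": 0, "az": 0, "gripper": 0},
  {"x": 0, "y": 0, "z": 0, "ax": 0, "ay": 0, "az": 0, "gripper": 1},
  {"x": 0, "y": 0, "z": 0, "ax": 0, "ay": 0, "az": 0, "gripper": 1},
  {"x": 0, "y": 0, "z": 0, "ax": 0, "ay": 0, "az": 0, "gripper": 1},
], newtons=100)

```text
clock: 3.53
position: [0.4367, -0.0913, 0.0508]
ee_rot: [-0.076, 0.997, 0.0, 0.0]
ft_force: [0.4, -0.4, 0.2]
grip_width: 0.606
grasp_force: 0.0
```

Request:
apply_moves([
  {"x": 0, "y": 0, "z": 0, "ax": 0, "ay": 0, "az": 0, "gripper": 1},
  {"x": 0, "y": 0, "z": 0, "ax": 0, "ay": 0, "az": 0, "gripper": 1},
  {"x": 0, "y": 0, "z": 0, "ax": 0, "ay": 0, "az": 0, "gripper": 1},
  {"x": 0, "y": 0, "z": 0, "ax": 0, "ay": 0, "az": 0, "gripper": 1},
  {"x": 0, "y": 0, "z": 0, "ax": 0, "ay": 0, "az": 0, "gripper": 1},
])

```text
clock: 3.95
position: [0.4367, -0.0913, 0.0507]
ee_rot: [-0.076, 0.997, 0.0, 0.0]
ft_force: [-1.0, 0.6, 6.8]
grip_width: 0.313
grasp_force: 98.7
```

The grip is held at 26.6 mm opening with 99 N. I lift, align with the plate and go above the start point, behind the mandrel.

Request:
apply_moves([
  {"x": 0, "y": 0, "z": -20, "ax": 0, "ay": 0, "az": 0, "gripper": 1},
  {"x": 0, "y": 0, "z": -30, "ax": 0, "ay": 0, "az": 0, "gripper": 1},
  {"x": 0, "y": 0, "z": -35, "ax": 0, "ay": 0, "az": 0, "gripper": 1},
  {"x": 0, "y": 0, "z": 0, "ax": 0, "ay": 0, "az": 4.3, "gripper": 1},
  {"x": 0, "y": 0, "z": 0, "ax": 0, "ay": 0, "az": 0, "gripper": 1},
])

```text
clock: 4.37
position: [0.4373, -0.0912, 0.1366]
ee_rot: [-0.037, 0.999, 0.0, 0.002]
ft_force: [0.4, 0.3, -4.0]
grip_width: 0.312
grasp_force: 99.5
```

Request:
apply_moves([
  {"x": -20, "y": -9, "z": 0, "ax": 0, "ay": 0, "az": 0, "gripper": 1},
  {"x": -20, "y": -9, "z": 0, "ax": 0, "ay": 0, "az": 0, "gripper": 1},
  {"x": -20, "y": -9, "z": 0, "ax": 0, "ay": 0, "az": 0, "gripper": 1},
  {"x": -20, "y": -9, "z": 0, "ax": 0, "ay": 0, "az": 0, "gripper": 1},
  {"x": -20, "y": -9, "z": 0, "ax": 0, "ay": 0, "az": 0, "gripper": 1},
])

```text
clock: 4.78
position: [0.5395, -0.1286, 0.1334]
ee_rot: [-0.04, 0.999, 0.0, -0.002]
ft_force: [0.0, -0.7, -3.3]
grip_width: 0.314
grasp_force: 99.3
```

Request:
apply_moves([
  {"x": -20, "y": -9, "z": 0, "ax": 0, "ay": 0, "az": 0, "gripper": 1},
  {"x": -20, "y": -9, "z": 0, "ax": 0, "ay": 0, "az": 0, "gripper": 1},
  {"x": -20, "y": -9, "z": 0, "ax": 0, "ay": 0, "az": 0, "gripper": 1},
  {"x": 0, "y": 0, "z": 0, "ax": 0, "ay": 0, "az": 0, "gripper": 1},
  {"x": 0, "y": 0, "z": 0, "ax": 0, "ay": 0, "az": 0, "gripper": 1},
])

```text
clock: 5.2
position: [0.6008, -0.1513, 0.133]
ee_rot: [-0.039, 0.999, -0.0, -0.002]
ft_force: [-0.8, 0.6, -3.1]
grip_width: 0.318
grasp_force: 99.6
```

```bash
python3 - <<'E'
from workcell import *
from h import *
o=get_obs();print(o["clock"],o["position"],o["ee_rot"],o["ft_force"],o["torque"])
print(R.from_quat(o["ee_rot"]).as_matrix().round(3))
d={n:camera(n) for n in("scene","side","wrist")};pickle.dump(d,open("d1.pkl","wb"))
a=cv2.resize(d["scene"]["color"][160:350,190:440,::-1],(500,380),interpolation=cv2.INTER_CUBIC)
b=cv2.resize(d["side"]["color"][200:330,220:450,::-1],(500,283)[:2],interpolation=cv2.INTER_CUBIC)
w=cv2.resize(d["wrist"]["color"][100:480,180:480,::-1],(300,380))
x=np.zeros((600,800,3),np.uint8);x[:380,:500]=a;x[:380,500:]=w;x[380:,:388]=cv2.resize(d["side"]["color"][200:330,220:450,::-1],(388,220));
cv2.imwrite("pics/m1.png",x)
E
```

```text
5.2 [ 0.60078952 -0.1512615   0.13297475] [-3.88802115e-02  9.99242082e-01 -2.98696230e-04 -1.87133557e-03] [-0.79036799  0.55140186 -3.14817599] [ 0.04131877  0.05911008 -0.00764982]
[[-0.997 -0.078 -0.004]
 [-0.078  0.997 -0.001]
 [ 0.004 -0.    -1.   ]]
```

View pics/m1.png

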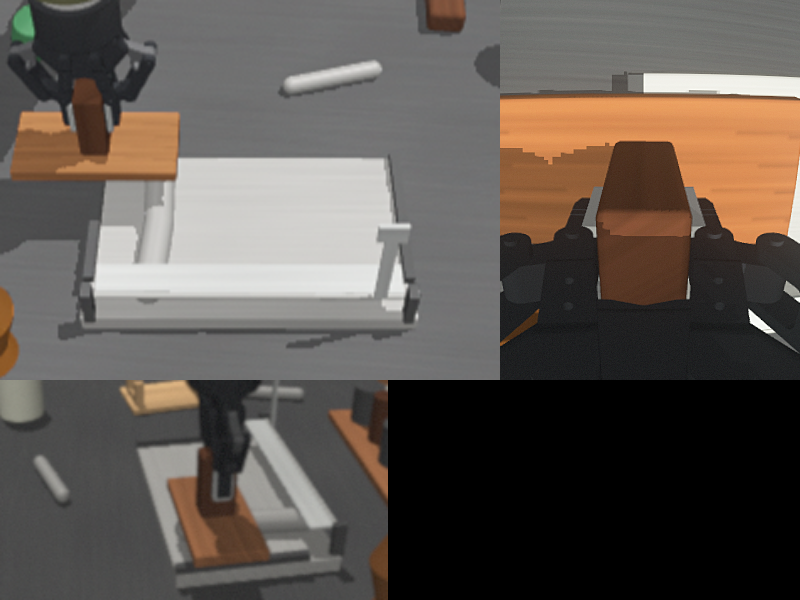

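The montage shows the paddle held level. Its board edge overlaps the near end of the mandrel, well clear of the flap (flap edge about crop row 265). The pointer is upright at crop (390,260). I move on 32 mm to the start position and go down.

Request:
apply_moves([
  {"x": -16, "y": 0, "z": 0, "ax": 0, "ay": 0, "az": 0, "gripper": 1},
  {"x": -16, "y": 0, "z": 0, "ax": 0, "ay": 0, "az": 0, "gripper": 1},
  {"x": 0, "y": 0, "z": 10, "ax": 0, "ay": 0, "az": 0, "gripper": 1},
  {"x": 0, "y": 0, "z": 10, "ax": 0, "ay": 0, "az": 0, "gripper": 1},
  {"x": 0, "y": 0, "z": 0, "ax": 0, "ay": 0, "az": 0, "gripper": 1},
])

```text
clock: 5.77
position: [0.6312, -0.148, 0.1125]
ee_rot: [-0.038, 0.999, 0.0, -0.002]
ft_force: [-0.6, -0.2, -4.2]
grip_width: 0.316
grasp_force: 99.9
```

Request:
apply_moves([
  {"x": 0, "y": 0, "z": 2, "ax": 0, "ay": 0, "az": 0, "gripper": 1},
  {"x": 0, "y": 0, "z": 2, "ax": 0, "ay": 0, "az": 0, "gripper": 1},
  {"x": 0, "y": 0, "z": 2, "ax": 0, "ay": 0, "az": 0, "gripper": 1},
  {"x": 0, "y": 0, "z": 1, "ax": 0, "ay": 0, "az": 0, "gripper": 1},
  {"x": 0, "y": 0, "z": 0, "ax": 0, "ay": 0, "az": 0, "gripper": 1},
])

```text
clock: 6.18
position: [0.6332, -0.1485, 0.1083]
ee_rot: [-0.038, 0.999, 0.0, 0.0]
ft_force: [0.3, -0.1, -3.3]
grip_width: 0.317
grasp_force: 99.9
```

Request:
apply_moves([
  {"x": 0, "y": 0, "z": 2, "ax": 0, "ay": 0, "az": 0, "gripper": 1},
  {"x": 0, "y": 0, "z": 1, "ax": 0, "ay": 0, "az": 0, "gripper": 1},
  {"x": 0, "y": 0, "z": 0, "ax": 0, "ay": 0, "az": 0, "gripper": 1},
])

```text
clock: 6.43
position: [0.6333, -0.1484, 0.105]
ee_rot: [-0.038, 0.999, 0.0, -0.0]
ft_force: [0.5, 0.8, -3.0]
grip_width: 0.321
grasp_force: 99.9
```

Request:
apply_moves([
  {"x": 0, "y": 0, "z": 1, "ax": 0, "ay": 0, "az": 0, "gripper": 1},
  {"x": 0, "y": 0, "z": 1, "ax": 0, "ay": 0, "az": 0, "gripper": 1},
  {"x": 0, "y": 0, "z": 0, "ax": 0, "ay": 0, "az": 0, "gripper": 1},
])

```text
clock: 6.68
position: [0.6333, -0.1484, 0.1031]
ee_rot: [-0.038, 0.999, 0.0, -0.0]
ft_force: [0.5, 0.3, -3.3]
grip_width: 0.317
grasp_force: 99.9
```

Request:
apply_moves([
  {"x": 0, "y": 0, "z": 1, "ax": 0, "ay": 0, "az": 0, "gripper": 1},
  {"x": 0, "y": 0, "z": 0.5, "ax": 0, "ay": 0, "az": 0, "gripper": 1},
  {"x": 0, "y": 0, "z": 0, "ax": 0, "ay": 0, "az": 0, "gripper": 1},
])

```text
clock: 6.93
position: [0.6333, -0.1484, 0.1016]
ee_rot: [-0.038, 0.999, 0.0, -0.0]
ft_force: [-0.6, -0.1, -3.3]
grip_width: 0.318
grasp_force: 99.9
```

Request:
apply_moves([
  {"x": 0, "y": 0, "z": 0.5, "ax": 0, "ay": 0, "az": 0, "gripper": 1},
  {"x": 0, "y": 0, "z": 0, "ax": 0, "ay": 0, "az": 0, "gripper": 1},
])

```text
clock: 7.1
position: [0.6333, -0.1484, 0.1012]
ee_rot: [-0.038, 0.999, 0.0, -0.0]
ft_force: [0.8, -1.0, -3.0]
grip_width: 0.316
grasp_force: 99.9
```

Request:
apply_moves([
  {"x": 0, "y": 0, "z": 0.5, "ax": 0, "ay": 0, "az": 0, "gripper": 1},
  {"x": 0, "y": 0, "z": 0, "ax": 0, "ay": 0, "az": 0, "gripper": 1},
])

```text
clock: 7.27
position: [0.6334, -0.1485, 0.1008]
ee_rot: [-0.038, 0.999, 0.0, 0.0]
ft_force: [-0.2, -0.4, -2.4]
grip_width: 0.314
grasp_force: 100.0
```

Contact is near, so I continue in half-millimetre steps.

Request:
apply_moves([
  {"x": 0, "y": 0, "z": 0.5, "ax": 0, "ay": 0, "az": 0, "gripper": 1},
  {"x": 0, "y": 0, "z": 0, "ax": 0, "ay": 0, "az": 0, "gripper": 1},
])

```text
clock: 7.43
position: [0.6335, -0.1485, 0.1006]
ee_rot: [-0.038, 0.999, 0.0, 0.0]
ft_force: [-0.9, 0.2, 1.2]
grip_width: 0.314
grasp_force: 100.2
```

Request:
apply_moves([
  {"x": 0, "y": 0, "z": 0.5, "ax": 0, "ay": 0, "az": 0, "gripper": 1},
  {"x": 0, "y": 0, "z": 0, "ax": 0, "ay": 0, "az": 0, "gripper": 1},
])

```text
clock: 7.6
position: [0.6335, -0.1486, 0.1005]
ee_rot: [-0.038, 0.999, 0.0, 0.0]
ft_force: [-2.3, -0.6, 6.2]
grip_width: 0.317
grasp_force: 100.9
```

Contact is at TCP z 0.1006 and the stiffness is about 10 N/mm. I shift the paddle 15 mm nearer the mandrel's middle, staying 25+ mm off the flap, and then settle at about 5 N (reading about +2, given the paddle's 3.1 N weight).

Request:
apply_moves([
  {"x": 0, "y": 0, "z": -2, "ax": 0, "ay": 0, "az": 0, "gripper": 1},
  {"x": -8, "y": 0, "z": 0, "ax": 0, "ay": 0, "az": 0, "gripper": 1},
  {"x": -7, "y": 0, "z": 0, "ax": 0, "ay": 0, "az": 0, "gripper": 1},
  {"x": 0, "y": 0, "z": 0, "ax": 0, "ay": 0, "az": 0, "gripper": 1},
  {"x": 0, "y": 0, "z": 1.4, "ax": 0, "ay": 0, "az": 0, "gripper": 1},
])

```text
clock: 8.02
position: [0.6492, -0.1471, 0.1004]
ee_rot: [-0.039, 0.999, -0.0, 0.0]
ft_force: [1.0, 0.6, 11.0]
grip_width: 0.315
grasp_force: 101.6
```

Request:
apply_moves([
  {"x": 0, "y": 0, "z": 0, "ax": 0, "ay": 0, "az": 0, "gripper": 1},
  {"x": 0, "y": 0, "z": 0.2, "ax": 0, "ay": 0, "az": 0, "gripper": 1},
  {"x": 0, "y": 0, "z": 0, "ax": 0, "ay": 0, "az": 0, "gripper": 1},
])

```text
clock: 8.27
position: [0.6489, -0.1473, 0.1007]
ee_rot: [-0.038, 0.999, 0.0, 0.001]
ft_force: [3.5, -0.2, 1.6]
grip_width: 0.316
grasp_force: 100.5
```

```bash
python3 - <<'E'
from workcell import *
import numpy as np
o=get_obs();print(np.array(o["position"]).round(5),o["ft_force"],o["torque"],o["ee_rot"])
E
```

```text
[ 0.64893 -0.14731  0.1007 ] [ 3.49669308 -0.21199668  1.64977492] [ 0.31281009 -0.61848132 -0.21429898] [-3.82313902e-02  9.99268579e-01  2.52606116e-05  8.17045608e-04]
```

Request:
apply_moves([
  {"x": 0, "y": 2, "z": 0, "ax": 0, "ay": 0, "az": 0, "gripper": 1},
  {"x": 0, "y": 2, "z": 0, "ax": 0, "ay": 0, "az": 0, "gripper": 1},
  {"x": 0, "y": 0, "z": 0, "ax": 0, "ay": 0, "az": 0, "gripper": 1},
])

```text
clock: 8.52
position: [0.6484, -0.1429, 0.1007]
ee_rot: [-0.038, 0.999, 0.0, 0.001]
ft_force: [2.5, -0.3, 5.0]
grip_width: 0.315
grasp_force: 100.7
```

Request:
apply_moves([
  {"x": 0, "y": 2, "z": 0, "ax": 0, "ay": 0, "az": 0, "gripper": 1},
  {"x": 0, "y": 0, "z": 0, "ax": 0, "ay": 0, "az": 0, "gripper": 1},
])

```text
clock: 8.68
position: [0.6483, -0.1411, 0.1007]
ee_rot: [-0.038, 0.999, 0.0, 0.001]
ft_force: [1.9, 0.0, 6.8]
grip_width: 0.312
grasp_force: 100.9
```

Request:
apply_moves([
  {"x": 0, "y": 2, "z": -0.5, "ax": 0, "ay": 0, "az": 0, "gripper": 1},
  {"x": 0, "y": 2, "z": -0.2, "ax": 0, "ay": 0, "az": 0, "gripper": 1},
  {"x": 0, "y": 2, "z": -0.2, "ax": 0, "ay": 0, "az": 0, "gripper": 1},
])

```text
clock: 8.93
position: [0.6475, -0.1351, 0.1011]
ee_rot: [-0.038, 0.999, 0.0, 0.0]
ft_force: [3.2, -0.5, 2.6]
grip_width: 0.32
grasp_force: 100.4
```

Request:
apply_moves([
  {"x": 0, "y": 2, "z": -0.2, "ax": 0, "ay": 0, "az": 0, "gripper": 1},
  {"x": 0, "y": 2, "z": -0.2, "ax": 0, "ay": 0, "az": 0, "gripper": 1},
  {"x": 0, "y": 0, "z": 0, "ax": 0, "ay": 0, "az": 0, "gripper": 1},
])

```text
clock: 9.18
position: [0.647, -0.1306, 0.1013]
ee_rot: [-0.039, 0.999, 0.0, -0.0]
ft_force: [3.2, -1.3, 1.5]
grip_width: 0.318
grasp_force: 100.4
```

The rise fits a bent rod with its middle going down first, about 2.6·sin(p/30) mm with p the paddle travel. I follow that with feed-forward and check the force after each call.

Request:
apply_moves([
  {"x": 0, "y": 3, "z": -0.22, "ax": 0, "ay": 0, "az": 0, "gripper": 1},
  {"x": 0, "y": 3, "z": -0.2, "ax": 0, "ay": 0, "az": 0, "gripper": 1},
  {"x": 0, "y": 3, "z": -0.18, "ax": 0, "ay": 0, "az": 0, "gripper": 1},
])

```text
clock: 9.43
position: [0.6461, -0.1221, 0.1018]
ee_rot: [-0.038, 0.999, 0.0, -0.0]
ft_force: [1.8, -1.9, 0.2]
grip_width: 0.309
grasp_force: 100.2
```

Request:
apply_moves([
  {"x": 0, "y": 3, "z": -0.17, "ax": 0, "ay": 0, "az": 0, "gripper": 1},
  {"x": 0, "y": 0, "z": 0, "ax": 0, "ay": 0, "az": 0, "gripper": 1},
])

```text
clock: 9.6
position: [0.6459, -0.1182, 0.1019]
ee_rot: [-0.039, 0.999, 0.0, -0.001]
ft_force: [0.3, 0.7, 0.8]
grip_width: 0.315
grasp_force: 100.2
```

Request:
apply_moves([
  {"x": 0, "y": 3, "z": -0.05, "ax": 0, "ay": 0, "az": 0, "gripper": 1},
  {"x": 0, "y": 3, "z": -0.1, "ax": 0, "ay": 0, "az": 0, "gripper": 1},
  {"x": 0, "y": 3, "z": -0.05, "ax": 0, "ay": 0, "az": 0, "gripper": 1},
])

```text
clock: 9.85
position: [0.6452, -0.1102, 0.1022]
ee_rot: [-0.038, 0.999, 0.0, -0.0]
ft_force: [1.2, -0.0, -0.3]
grip_width: 0.315
grasp_force: 100.1
```

Request:
apply_moves([
  {"x": 0, "y": 3, "z": -0.05, "ax": 0, "ay": 0, "az": 0, "gripper": 1},
  {"x": 0, "y": 0, "z": 0, "ax": 0, "ay": 0, "az": 0, "gripper": 1},
])

```text
clock: 10.02
position: [0.6451, -0.1062, 0.1023]
ee_rot: [-0.039, 0.999, 0.0, -0.0]
ft_force: [0.0, 0.8, -0.8]
grip_width: 0.311
grasp_force: 100.1
```

Request:
apply_moves([
  {"x": 0, "y": 2, "z": 0.2, "ax": 0, "ay": 0, "az": 0, "gripper": 1},
  {"x": 0, "y": 3, "z": 0.1, "ax": 0, "ay": 0, "az": 0, "gripper": 1},
  {"x": 0, "y": 0, "z": 0, "ax": 0, "ay": 0, "az": 0, "gripper": 1},
])

```text
clock: 10.27
position: [0.6448, -0.1017, 0.1023]
ee_rot: [-0.039, 0.999, 0.0, -0.0]
ft_force: [-0.7, -0.3, 2.3]
grip_width: 0.316
grasp_force: 100.2
```

Request:
apply_moves([
  {"x": 0, "y": 2, "z": 0.05, "ax": 0, "ay": 0, "az": 0, "gripper": 1},
  {"x": 0, "y": 3, "z": 0.05, "ax": 0, "ay": 0, "az": 0, "gripper": 1},
  {"x": 0, "y": 0, "z": 0, "ax": 0, "ay": 0, "az": 0, "gripper": 1},
])

```text
clock: 10.52
position: [0.6446, -0.0966, 0.1022]
ee_rot: [-0.039, 0.999, 0.0, 0.0]
ft_force: [-1.8, -0.0, 2.7]
grip_width: 0.317
grasp_force: 100.4
```

Request:
apply_moves([
  {"x": 0, "y": 3, "z": 0.03, "ax": 0, "ay": 0, "az": 0, "gripper": 1},
  {"x": 0, "y": 3, "z": 0.07, "ax": 0, "ay": 0, "az": 0, "gripper": 1},
  {"x": 0, "y": 0, "z": 0, "ax": 0, "ay": 0, "az": 0, "gripper": 1},
])

```text
clock: 10.77
position: [0.6441, -0.0904, 0.1021]
ee_rot: [-0.039, 0.999, 0.0, 0.0]
ft_force: [-1.6, -0.1, 4.1]
grip_width: 0.316
grasp_force: 100.6
```

Request:
apply_moves([
  {"x": 0, "y": 3, "z": 0.1, "ax": 0, "ay": 0, "az": 0, "gripper": 1},
  {"x": 0, "y": 3, "z": 0.1, "ax": 0, "ay": 0, "az": 0, "gripper": 1},
  {"x": 0, "y": 0, "z": 0, "ax": 0, "ay": 0, "az": 0, "gripper": 1},
])

```text
clock: 11.02
position: [0.6437, -0.0844, 0.102]
ee_rot: [-0.039, 0.999, 0.0, 0.0]
ft_force: [-1.6, -0.6, 4.5]
grip_width: 0.316
grasp_force: 100.8
```

Request:
apply_moves([
  {"x": 0, "y": 3, "z": 0, "ax": 0, "ay": 0, "az": 0, "gripper": 1},
  {"x": 0, "y": 3, "z": 0.1, "ax": 0, "ay": 0, "az": 0, "gripper": 1},
  {"x": 0, "y": 0, "z": 0, "ax": 0, "ay": 0, "az": 0, "gripper": 1},
])

```text
clock: 11.27
position: [0.6433, -0.0783, 0.1018]
ee_rot: [-0.039, 0.999, 0.0, 0.0]
ft_force: [-0.4, -0.0, 5.8]
grip_width: 0.318
grasp_force: 100.8
```

Request:
apply_moves([
  {"x": 0, "y": 3, "z": 0.1, "ax": 0, "ay": 0, "az": 0, "gripper": 1},
  {"x": 0, "y": 3, "z": 0.15, "ax": 0, "ay": 0, "az": 0, "gripper": 1},
  {"x": 0, "y": 0, "z": 0, "ax": 0, "ay": 0, "az": 0, "gripper": 1},
])

```text
clock: 11.52
position: [0.6429, -0.0722, 0.1016]
ee_rot: [-0.039, 0.999, 0.0, 0.0]
ft_force: [-0.1, 1.5, 5.2]
grip_width: 0.317
grasp_force: 100.8
```

Request:
apply_moves([
  {"x": 0, "y": 3, "z": 0, "ax": 0, "ay": 0, "az": 0, "gripper": 1},
  {"x": 0, "y": 3, "z": 0.1, "ax": 0, "ay": 0, "az": 0, "gripper": 1},
  {"x": 0, "y": 0, "z": 0, "ax": 0, "ay": 0, "az": 0, "gripper": 1},
])

```text
clock: 11.77
position: [0.6424, -0.0661, 0.1013]
ee_rot: [-0.039, 0.999, 0.0, 0.0]
ft_force: [0.6, 1.2, 5.0]
grip_width: 0.316
grasp_force: 100.8
```

Request:
apply_moves([
  {"x": 0, "y": 3, "z": 0.1, "ax": 0, "ay": 0, "az": 0, "gripper": 1},
  {"x": 0, "y": 3, "z": 0.1, "ax": 0, "ay": 0, "az": 0, "gripper": 1},
  {"x": 0, "y": 0, "z": 0, "ax": 0, "ay": 0, "az": 0, "gripper": 1},
])

```text
clock: 12.02
position: [0.6419, -0.0604, 0.1011]
ee_rot: [-0.039, 0.999, 0.0, 0.0]
ft_force: [1.1, 1.7, 3.1]
grip_width: 0.317
grasp_force: 100.6
```

Request:
apply_moves([
  {"x": 0, "y": 3, "z": 0.1, "ax": 0, "ay": 0, "az": 0, "gripper": 1},
  {"x": 0, "y": 2, "z": 0.05, "ax": 0, "ay": 0, "az": 0, "gripper": 1},
  {"x": 0, "y": 0, "z": 0, "ax": 0, "ay": 0, "az": 0, "gripper": 1},
])

```text
clock: 12.27
position: [0.6415, -0.0558, 0.1009]
ee_rot: [-0.039, 0.999, 0.0, 0.0]
ft_force: [2.4, 0.9, 3.0]
grip_width: 0.316
grasp_force: 100.4
```

Request:
apply_moves([
  {"x": 0, "y": 2, "z": -0.05, "ax": 0, "ay": 0, "az": 0, "gripper": 1},
  {"x": 0, "y": 2, "z": -0.05, "ax": 0, "ay": 0, "az": 0, "gripper": 1},
  {"x": 0, "y": 0, "z": 0, "ax": 0, "ay": 0, "az": 0, "gripper": 1},
])

```text
clock: 12.52
position: [0.6408, -0.052, 0.1008]
ee_rot: [-0.038, 0.999, 0.0, -0.0]
ft_force: [1.4, 1.7, 0.4]
grip_width: 0.319
grasp_force: 100.2
```

Request:
apply_moves([
  {"x": 0, "y": 2, "z": 0.05, "ax": 0, "ay": 0, "az": 0, "gripper": 1},
  {"x": 0, "y": 2, "z": 0, "ax": 0, "ay": 0, "az": 0, "gripper": 1},
  {"x": 0, "y": 0, "z": 0, "ax": 0, "ay": 0, "az": 0, "gripper": 1},
])

```text
clock: 12.77
position: [0.6404, -0.0483, 0.1008]
ee_rot: [-0.038, 0.999, 0.0, -0.0]
ft_force: [0.3, -1.0, -1.0]
grip_width: 0.311
grasp_force: 100.2
```

Request:
apply_moves([
  {"x": 0, "y": 2, "z": -0.1, "ax": 0, "ay": 0, "az": 0, "gripper": 1},
  {"x": 0, "y": 2, "z": -0.1, "ax": 0, "ay": 0, "az": 0, "gripper": 1},
  {"x": 0, "y": 0, "z": 0, "ax": 0, "ay": 0, "az": 0, "gripper": 1},
])

```text
clock: 13.02
position: [0.6401, -0.0443, 0.1012]
ee_rot: [-0.038, 0.999, 0.0, -0.0]
ft_force: [-1.0, -1.1, 0.5]
grip_width: 0.311
grasp_force: 100.3
```

Request:
apply_moves([
  {"x": 0, "y": 2, "z": -0.15, "ax": 0, "ay": 0, "az": 0, "gripper": 1},
  {"x": 0, "y": 2, "z": -0.25, "ax": 0, "ay": 0, "az": 0, "gripper": 1},
  {"x": 0, "y": 0, "z": 0, "ax": 0, "ay": 0, "az": 0, "gripper": 1},
])

```text
clock: 13.27
position: [0.6398, -0.0401, 0.1016]
ee_rot: [-0.038, 0.999, 0.0, -0.0]
ft_force: [-2.2, -0.4, 1.9]
grip_width: 0.319
grasp_force: 100.4
```

Request:
apply_moves([
  {"x": 0, "y": 2, "z": -0.25, "ax": 0, "ay": 0, "az": 0, "gripper": 1},
  {"x": 0, "y": 2, "z": -0.25, "ax": 0, "ay": 0, "az": 0, "gripper": 1},
  {"x": 0, "y": 0, "z": 0, "ax": 0, "ay": 0, "az": 0, "gripper": 1},
])

```text
clock: 13.52
position: [0.6396, -0.036, 0.1021]
ee_rot: [-0.039, 0.999, 0.0, -0.0]
ft_force: [-2.3, -1.0, 1.9]
grip_width: 0.315
grasp_force: 100.3
```

Request:
apply_moves([
  {"x": 0, "y": 3, "z": -0.32, "ax": 0, "ay": 0, "az": 0, "gripper": 1},
  {"x": 0, "y": 3, "z": -0.3, "ax": 0, "ay": 0, "az": 0, "gripper": 1},
  {"x": 0, "y": 0, "z": 0, "ax": 0, "ay": 0, "az": 0, "gripper": 1},
])

```text
clock: 13.77
position: [0.6393, -0.0296, 0.1027]
ee_rot: [-0.039, 0.999, 0.0, -0.0]
ft_force: [-3.0, -0.2, 0.7]
grip_width: 0.311
grasp_force: 100.2
```

Request:
apply_moves([
  {"x": 0, "y": 3, "z": -0.27, "ax": 0, "ay": 0, "az": 0, "gripper": 1},
  {"x": 0, "y": 3, "z": -0.24, "ax": 0, "ay": 0, "az": 0, "gripper": 1},
  {"x": 0, "y": 0, "z": 0, "ax": 0, "ay": 0, "az": 0, "gripper": 1},
])

```text
clock: 14.02
position: [0.6389, -0.0236, 0.1033]
ee_rot: [-0.039, 0.999, 0.0, -0.0]
ft_force: [-2.0, -1.0, 0.5]
grip_width: 0.314
grasp_force: 100.1
```

Request:
apply_moves([
  {"x": 0, "y": 3, "z": -0.12, "ax": 0, "ay": 0, "az": 0, "gripper": 1},
  {"x": 0, "y": 3, "z": -0.1, "ax": 0, "ay": 0, "az": 0, "gripper": 1},
  {"x": 0, "y": 0, "z": 0, "ax": 0, "ay": 0, "az": 0, "gripper": 1},
])

```text
clock: 14.27
position: [0.6385, -0.0178, 0.1037]
ee_rot: [-0.039, 0.999, 0.0, -0.0]
ft_force: [-2.0, 0.8, 1.6]
grip_width: 0.315
grasp_force: 100.4
```

Request:
apply_moves([
  {"x": 0, "y": 3, "z": -0.08, "ax": 0, "ay": 0, "az": 0, "gripper": 1},
  {"x": 0, "y": 3, "z": -0.03, "ax": 0, "ay": 0, "az": 0, "gripper": 1},
  {"x": 0, "y": 0, "z": 0, "ax": 0, "ay": 0, "az": 0, "gripper": 1},
])

```text
clock: 14.52
position: [0.638, -0.0118, 0.1039]
ee_rot: [-0.039, 0.999, 0.0, 0.0]
ft_force: [-2.6, -0.3, 4.0]
grip_width: 0.314
grasp_force: 100.7
```

Request:
apply_moves([
  {"x": 0, "y": 3, "z": -0.1, "ax": 0, "ay": 0, "az": 0, "gripper": 1},
  {"x": 0, "y": 3, "z": -0.05, "ax": 0, "ay": 0, "az": 0, "gripper": 1},
  {"x": 0, "y": 0, "z": 0, "ax": 0, "ay": 0, "az": 0, "gripper": 1},
])

```text
clock: 14.77
position: [0.6376, -0.0058, 0.1041]
ee_rot: [-0.039, 0.999, 0.0, 0.0]
ft_force: [-3.6, 0.8, 6.1]
grip_width: 0.319
grasp_force: 101.0
```

Request:
apply_moves([
  {"x": 0, "y": 3, "z": 0, "ax": 0, "ay": 0, "az": 0, "gripper": 1},
  {"x": 0, "y": 3, "z": 0.05, "ax": 0, "ay": 0, "az": 0, "gripper": 1},
  {"x": 0, "y": 0, "z": 0, "ax": 0, "ay": 0, "az": 0, "gripper": 1},
])

```text
clock: 15.02
position: [0.6371, 0.0003, 0.1041]
ee_rot: [-0.039, 0.999, 0.0, 0.0]
ft_force: [-4.0, -0.8, 7.5]
grip_width: 0.313
grasp_force: 101.2
```

Request:
apply_moves([
  {"x": 0, "y": 3, "z": -0.2, "ax": 0, "ay": 0, "az": 0, "gripper": 1},
  {"x": 0, "y": 3, "z": -0.05, "ax": 0, "ay": 0, "az": 0, "gripper": 1},
  {"x": 0, "y": 0, "z": 0, "ax": 0, "ay": 0, "az": 0, "gripper": 1},
])

```text
clock: 15.27
position: [0.6366, 0.0066, 0.1041]
ee_rot: [-0.039, 0.999, 0.0, -0.0]
ft_force: [-3.1, -0.3, 5.1]
grip_width: 0.314
grasp_force: 100.9
```

Request:
apply_moves([
  {"x": 0, "y": 3, "z": 0.05, "ax": 0, "ay": 0, "az": 0, "gripper": 1},
  {"x": 0, "y": 3, "z": 0.1, "ax": 0, "ay": 0, "az": 0, "gripper": 1},
  {"x": 0, "y": 0, "z": 0, "ax": 0, "ay": 0, "az": 0, "gripper": 1},
])

```text
clock: 15.52
position: [0.6361, 0.0126, 0.1039]
ee_rot: [-0.039, 0.999, 0.0, -0.0]
ft_force: [-2.8, 1.1, 6.2]
grip_width: 0.315
grasp_force: 101.0
```

Request:
apply_moves([
  {"x": 0, "y": 3, "z": 0, "ax": 0, "ay": 0, "az": 0, "gripper": 1},
  {"x": 0, "y": 3, "z": 0.15, "ax": 0, "ay": 0, "az": 0, "gripper": 1},
  {"x": 0, "y": 0, "z": 0, "ax": 0, "ay": 0, "az": 0, "gripper": 1},
])

```text
clock: 15.77
position: [0.6356, 0.0187, 0.1037]
ee_rot: [-0.039, 0.999, 0.0, -0.0]
ft_force: [-4.5, 0.9, 6.0]
grip_width: 0.316
grasp_force: 100.9
```

Request:
apply_moves([
  {"x": 0, "y": 3, "z": 0.2, "ax": 0, "ay": 0, "az": 0, "gripper": 1},
  {"x": 0, "y": 3, "z": 0.25, "ax": 0, "ay": 0, "az": 0, "gripper": 1},
  {"x": 0, "y": 0, "z": 0, "ax": 0, "ay": 0, "az": 0, "gripper": 1},
])

```text
clock: 16.02
position: [0.6352, 0.0247, 0.1033]
ee_rot: [-0.039, 0.999, 0.0, -0.0]
ft_force: [-3.5, 1.3, 6.8]
grip_width: 0.32
grasp_force: 101.0
```

Request:
apply_moves([
  {"x": 0, "y": 3, "z": 0, "ax": 0, "ay": 0, "az": 0, "gripper": 1},
  {"x": 0, "y": 3, "z": 0.15, "ax": 0, "ay": 0, "az": 0, "gripper": 1},
  {"x": 0, "y": 0, "z": 0, "ax": 0, "ay": 0, "az": 0, "gripper": 1},
])

```text
clock: 16.27
position: [0.6346, 0.0307, 0.1028]
ee_rot: [-0.039, 0.999, 0.0, -0.0]
ft_force: [-1.7, 1.0, 3.7]
grip_width: 0.318
grasp_force: 100.9
```

Request:
apply_moves([
  {"x": 0, "y": 3, "z": 0.25, "ax": 0, "ay": 0, "az": 0, "gripper": 1},
  {"x": 0, "y": 3, "z": 0.25, "ax": 0, "ay": 0, "az": 0, "gripper": 1},
  {"x": 0, "y": 0, "z": 0, "ax": 0, "ay": 0, "az": 0, "gripper": 1},
])

```text
clock: 16.52
position: [0.6342, 0.0363, 0.1023]
ee_rot: [-0.039, 0.999, 0.0, -0.0]
ft_force: [-1.2, 1.3, 1.9]
grip_width: 0.315
grasp_force: 100.7
```

Request:
apply_moves([
  {"x": 0, "y": 3, "z": 0.3, "ax": 0, "ay": 0, "az": 0, "gripper": 1},
  {"x": 0, "y": 3, "z": 0.3, "ax": 0, "ay": 0, "az": 0, "gripper": 1},
  {"x": 0, "y": 0, "z": 0, "ax": 0, "ay": 0, "az": 0, "gripper": 1},
])

```text
clock: 16.77
position: [0.6337, 0.0422, 0.1017]
ee_rot: [-0.039, 0.999, 0.0, -0.0]
ft_force: [-1.7, 1.1, 1.3]
grip_width: 0.318
grasp_force: 100.5
```

Request:
apply_moves([
  {"x": 0, "y": 3, "z": 0.25, "ax": 0, "ay": 0, "az": 0, "gripper": 1},
  {"x": 0, "y": 2, "z": 0.1, "ax": 0, "ay": 0, "az": 0, "gripper": 1},
  {"x": 0, "y": 0, "z": 0, "ax": 0, "ay": 0, "az": 0, "gripper": 1},
])

```text
clock: 17.02
position: [0.6333, 0.0468, 0.1013]
ee_rot: [-0.039, 0.999, 0.0, -0.0]
ft_force: [-1.5, 0.8, -2.0]
grip_width: 0.316
grasp_force: 99.9
```

Request:
apply_moves([
  {"x": 0, "y": 1, "z": 0.3, "ax": 0, "ay": 0, "az": 0, "gripper": 1},
  {"x": 0, "y": 2, "z": 0.25, "ax": 0, "ay": 0, "az": 0, "gripper": 1},
  {"x": 0, "y": 0, "z": 0, "ax": 0, "ay": 0, "az": 0, "gripper": 1},
])

```text
clock: 17.27
position: [0.6332, 0.0496, 0.101]
ee_rot: [-0.038, 0.999, 0.0, -0.0]
ft_force: [-1.4, 1.2, -1.3]
grip_width: 0.312
grasp_force: 99.9
```

Request:
apply_moves([
  {"x": 0, "y": 3, "z": 0.05, "ax": 0, "ay": 0, "az": 0, "gripper": 1},
  {"x": 0, "y": 2, "z": -0.1, "ax": 0, "ay": 0, "az": 0, "gripper": 1},
  {"x": 0, "y": 0, "z": 0, "ax": 0, "ay": 0, "az": 0, "gripper": 1},
])

```text
clock: 17.52
position: [0.6328, 0.0548, 0.1009]
ee_rot: [-0.039, 0.999, 0.0, -0.0]
ft_force: [-0.2, 1.0, -3.5]
grip_width: 0.314
grasp_force: 99.8
```

Request:
apply_moves([
  {"x": 0, "y": 0, "z": 0.3, "ax": 0, "ay": 0, "az": 0, "gripper": 1},
  {"x": 0, "y": 0, "z": 0, "ax": 0, "ay": 0, "az": 0, "gripper": 1},
])

```text
clock: 17.68
position: [0.6329, 0.054, 0.1008]
ee_rot: [-0.038, 0.999, 0.0, 0.0]
ft_force: [-0.8, 0.6, -2.9]
grip_width: 0.314
grasp_force: 99.8
```

Request:
apply_moves([
  {"x": 0, "y": 0, "z": 0.3, "ax": 0, "ay": 0, "az": 0, "gripper": 1},
  {"x": 0, "y": 0, "z": 0, "ax": 0, "ay": 0, "az": 0, "gripper": 1},
])

```text
clock: 17.85
position: [0.6329, 0.0539, 0.1007]
ee_rot: [-0.038, 0.999, 0.0, 0.0]
ft_force: [-1.9, 0.8, -0.5]
grip_width: 0.308
grasp_force: 100.4
```

Request:
apply_moves([
  {"x": 0, "y": 0, "z": 0.3, "ax": 0, "ay": 0, "az": 0, "gripper": 1},
  {"x": 0, "y": 2, "z": 0, "ax": 0, "ay": 0, "az": 0, "gripper": 1},
  {"x": 0, "y": 2, "z": -0.1, "ax": 0, "ay": 0, "az": 0, "gripper": 1},
])

```text
clock: 18.1
position: [0.6327, 0.0578, 0.1007]
ee_rot: [-0.038, 0.999, -0.0, 0.0]
ft_force: [-1.6, -1.3, 4.2]
grip_width: 0.315
grasp_force: 100.6
```

Request:
apply_moves([
  {"x": 0, "y": 3, "z": -0.2, "ax": 0, "ay": 0, "az": 0, "gripper": 1},
  {"x": 0, "y": 3, "z": -0.2, "ax": 0, "ay": 0, "az": 0, "gripper": 1},
  {"x": 0, "y": 0, "z": 0, "ax": 0, "ay": 0, "az": 0, "gripper": 1},
])

```text
clock: 18.35
position: [0.6321, 0.0651, 0.101]
ee_rot: [-0.039, 0.999, 0.0, 0.0]
ft_force: [-2.6, -0.2, 6.8]
grip_width: 0.316
grasp_force: 100.9
```

Request:
apply_moves([
  {"x": 0, "y": 3, "z": -0.35, "ax": 0, "ay": 0, "az": 0, "gripper": 1},
  {"x": 0, "y": 3, "z": -0.3, "ax": 0, "ay": 0, "az": 0, "gripper": 1},
  {"x": 0, "y": 0, "z": 0, "ax": 0, "ay": 0, "az": 0, "gripper": 1},
])

```text
clock: 18.6
position: [0.6315, 0.0713, 0.1014]
ee_rot: [-0.039, 0.999, 0.0, -0.0]
ft_force: [-2.3, -0.1, 4.3]
grip_width: 0.319
grasp_force: 100.7
```

Request:
apply_moves([
  {"x": 0, "y": 0, "z": -1, "ax": 0, "ay": 0, "az": 0, "gripper": 1},
  {"x": 0, "y": 0, "z": -5, "ax": 0, "ay": 0, "az": 0, "gripper": 1},
  {"x": 0, "y": 0, "z": -15, "ax": 0, "ay": 0, "az": 0, "gripper": 1},
  {"x": 0, "y": 0, "z": -20, "ax": 0, "ay": 0, "az": 0, "gripper": 1},
  {"x": 0, "y": 0, "z": 0, "ax": 0, "ay": 0, "az": 0, "gripper": 1},
])

```text
clock: 19.02
position: [0.6334, 0.0701, 0.1459]
ee_rot: [-0.038, 0.999, 0.001, 0.002]
ft_force: [0.9, -0.2, -2.6]
grip_width: 0.313
grasp_force: 99.9
```

```bash
python3 - <<'E'
from workcell import *
import numpy as np
o=get_obs();p=np.array(o["position"])
from scipy.spatial.transform import Rotation as R
Rm=R.from_quat(o["ee_rot"]).as_matrix();print(p,o["ft_force"],(Rm.T@(np.array([.437,-.0913,.137])-p)*1000).round(1))
E
```

```text
[0.63340806 0.07007789 0.14590378] [ 0.94738601 -0.24307811 -2.60582868] [ 208.2 -145.9    7.8]
```

Over one turn rolled. I carry the paddle back to its place.

Request:
apply_moves([
  {"x": 26, "y": -18, "z": 0, "ax": 0, "ay": 0, "az": 0, "gripper": 1},
  {"x": 26, "y": -18, "z": 0, "ax": 0, "ay": 0, "az": 0, "gripper": 1},
  {"x": 26, "y": -18, "z": 0, "ax": 0, "ay": 0, "az": 0, "gripper": 1},
  {"x": 26, "y": -18, "z": 0, "ax": 0, "ay": 0, "az": 0, "gripper": 1},
  {"x": 26, "y": -18, "z": 0, "ax": 0, "ay": 0, "az": 0, "gripper": 1},
])

```text
clock: 19.43
position: [0.5074, -0.0304, 0.1415]
ee_rot: [-0.038, 0.999, 0.0, -0.0]
ft_force: [0.1, -0.5, -2.2]
grip_width: 0.317
grasp_force: 99.6
```

Request:
apply_moves([
  {"x": 26, "y": -18, "z": 0, "ax": 0, "ay": 0, "az": 0, "gripper": 1},
  {"x": 26, "y": -18, "z": 0, "ax": 0, "ay": 0, "az": 0, "gripper": 1},
  {"x": 26, "y": -18, "z": 0, "ax": 0, "ay": 0, "az": 0, "gripper": 1},
  {"x": 0, "y": 0, "z": 10, "ax": 0, "ay": 0, "az": 0, "gripper": 1},
  {"x": 0, "y": 0, "z": 20, "ax": 0, "ay": 0, "az": 0, "gripper": 1},
])

```text
clock: 19.85
position: [0.4357, -0.0903, 0.1135]
ee_rot: [-0.037, 0.999, 0.001, 0.002]
ft_force: [1.3, 1.2, -3.0]
grip_width: 0.316
grasp_force: 100.0
```

Request:
apply_moves([
  {"x": 0, "y": 0, "z": 20, "ax": 0, "ay": 0, "az": 0, "gripper": 1},
  {"x": 0, "y": 0, "z": 20, "ax": 0, "ay": 0, "az": 0, "gripper": 1},
  {"x": 0, "y": 0, "z": 10, "ax": 0, "ay": 0, "az": 0, "gripper": 1},
  {"x": 0, "y": 0, "z": 0, "ax": 0, "ay": 0, "az": 0, "gripper": 1},
  {"x": 0, "y": 0, "z": 0, "ax": 0, "ay": 0, "az": 0, "gripper": 1},
])

```text
clock: 20.27
position: [0.4351, -0.0896, 0.0623]
ee_rot: [-0.038, 0.999, -0.0, -0.001]
ft_force: [0.1, 0.4, -3.0]
grip_width: 0.313
grasp_force: 99.7
```

Request:
apply_moves([
  {"x": 0, "y": 0, "z": 6, "ax": 0, "ay": 0, "az": 0, "gripper": 1},
  {"x": 0, "y": 0, "z": 3, "ax": 0, "ay": 0, "az": 0, "gripper": 1},
  {"x": 0, "y": 0, "z": 1, "ax": 0, "ay": 0, "az": 0, "gripper": 1},
  {"x": 0, "y": 0, "z": 0.5, "ax": 0, "ay": 0, "az": 0, "gripper": 1},
  {"x": 0, "y": 0, "z": 0, "ax": 0, "ay": 0, "az": 0, "gripper": 1},
])

```text
clock: 20.68
position: [0.4354, -0.0894, 0.052]
ee_rot: [-0.038, 0.999, 0.0, 0.0]
ft_force: [0.1, 0.5, -2.8]
grip_width: 0.314
grasp_force: 99.8
```

Request:
apply_moves([
  {"x": 0, "y": 0, "z": 0.5, "ax": 0, "ay": 0, "az": 0, "gripper": 1},
  {"x": 0, "y": 0, "z": 0, "ax": 0, "ay": 0, "az": 0, "gripper": 1},
  {"x": 0, "y": 0, "z": 0, "ax": 0, "ay": 0, "az": 0, "gripper": 1},
])

```text
clock: 20.93
position: [0.4354, -0.0894, 0.0515]
ee_rot: [-0.038, 0.999, 0.0, 0.0]
ft_force: [0.0, 0.2, -2.8]
grip_width: 0.315
grasp_force: 99.8
```

Request:
apply_moves([
  {"x": 0, "y": 0, "z": 0.5, "ax": 0, "ay": 0, "az": 0, "gripper": 1},
  {"x": 0, "y": 0, "z": 0.3, "ax": 0, "ay": 0, "az": 0, "gripper": 1},
  {"x": 0, "y": 0, "z": 0.2, "ax": 0, "ay": 0, "az": 0, "gripper": 1},
  {"x": 0, "y": 0, "z": 0, "ax": 0, "ay": 0, "az": 0, "gripper": 1},
])

```text
clock: 21.27
position: [0.4353, -0.0894, 0.0507]
ee_rot: [-0.038, 0.999, 0.0, -0.0]
ft_force: [-3.8, 1.9, 5.1]
grip_width: 0.314
grasp_force: 101.0
```

Request:
apply_moves([
  {"x": 0, "y": 0, "z": 0, "ax": 0, "ay": 0, "az": 0, "gripper": 0},
  {"x": 0, "y": 0, "z": 0, "ax": 0, "ay": 0, "az": 0, "gripper": 0},
  {"x": 0, "y": 0, "z": 0, "ax": 0, "ay": 0, "az": 0, "gripper": 0},
  {"x": 0, "y": 0, "z": 0, "ax": 0, "ay": 0, "az": 0, "gripper": 0},
  {"x": 0, "y": 0, "z": 0, "ax": 0, "ay": 0, "az": 0, "gripper": 0},
])

```text
clock: 21.68
position: [0.4354, -0.0895, 0.0504]
ee_rot: [-0.038, 0.999, 0.0, 0.0]
ft_force: [-0.3, -0.3, 0.6]
grip_width: 0.992
grasp_force: 0.0
```

Request:
apply_moves([
  {"x": 0, "y": 0, "z": -15, "ax": 0, "ay": 0, "az": 0, "gripper": 0},
  {"x": 0, "y": 0, "z": -30, "ax": 0, "ay": 0, "az": 0, "gripper": 0},
  {"x": 0, "y": 0, "z": -35, "ax": 0, "ay": 0, "az": 0, "gripper": 0},
  {"x": 0, "y": 0, "z": -35, "ax": 0, "ay": 0, "az": 0, "gripper": 0},
  {"x": 0, "y": 0, "z": -35, "ax": 0, "ay": 0, "az": 0, "gripper": 0},
])

```text
clock: 22.1
position: [0.4348, -0.0898, 0.202]
ee_rot: [-0.038, 0.999, -0.0, 0.0]
ft_force: [1.3, 1.5, -0.0]
grip_width: 0.999
grasp_force: 0.0
```

Request:
apply_moves([
  {"x": 0, "y": 20, "z": -30, "ax": 0, "ay": 0, "az": 0, "gripper": 0},
  {"x": 0, "y": 25, "z": 0, "ax": 0, "ay": 0, "az": 0, "gripper": 0},
  {"x": 0, "y": 25, "z": 0, "ax": 0, "ay": 0, "az": 0, "gripper": 0},
  {"x": 0, "y": 25, "z": 0, "ax": 0, "ay": 0, "az": 0, "gripper": 0},
  {"x": 0, "y": 0, "z": 0, "ax": 0, "ay": 0, "az": 0, "gripper": 0},
])

```text
clock: 22.52
position: [0.4276, 0.0097, 0.2304]
ee_rot: [-0.041, 0.999, 0.0, 0.0]
ft_force: [-0.1, -0.2, -0.1]
grip_width: 1.0
grasp_force: 0.0
```

```bash
python3 - <<'E'
from workcell import *
from h import *
o=get_obs();print(o["clock"],o["position"],o["ee_rot"],o["ft_force"])
d={n:camera(n) for n in("scene","side","wrist")};pickle.dump(d,open("d2.pkl","wb"))
x=np.zeros((600,800,3),np.uint8)
x[:300,:400]=cv2.resize(d["scene"]["color"][200:350,210:410,::-1],(400,300),interpolation=cv2.INTER_CUBIC)
x[300:,:400]=cv2.resize(d["side"]["color"][170:320,280:480,::-1],(400,300),interpolation=cv2.INTER_CUBIC)
x[:450,400:]=cv2.resize(d["wrist"]["color"][30:480,120:520,::-1],(400,450))
cv2.imwrite("pics/m2.png",x)
E
```

```text
22.5167 [0.42756616 0.00969305 0.23039136] [-4.10492548e-02  9.99157000e-01  4.95630835e-04  4.79023959e-05] [-0.08821632 -0.22369591 -0.1002596 ]
```

View pics/m2.png

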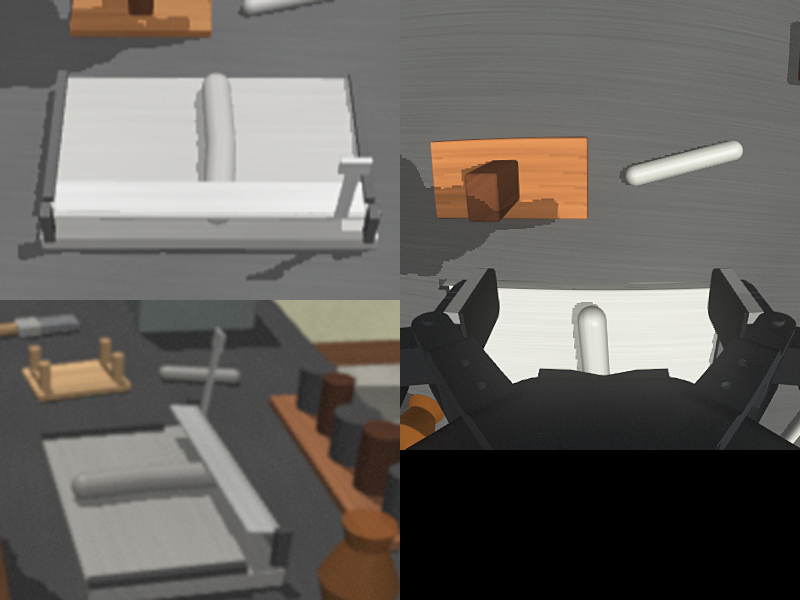

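The flap is lifted: in the side view the pointer now leans outwards (top at about (389,186), was (384,186); base at (382,226)). In the scene view its top moved from (386,275) to (387,280). The near end of the mandrel is at scene (317,237) and wrist (312,335), and the paddle lies flat. I measure the mandrel, the pointer shift and the tray.

```bash
python3 - <<'E'
from h import *
d0=pickle.load(open("d0.pkl","rb"));d=pickle.load(open("d2.pkl","rb"));w=d["wrist"];s=d["scene"]
mc=np.array([.6444,.0027]);a=.077;E=np.array([[np.cos(a),np.sin(a)],[-np.sin(a),np.cos(a)]])
def loc(p):return (E@(p[:2]-mc)*1000).round(1)
for r in (335,350,370,395):
    g=w["color"][r,270:370].astype(int).sum(1);gd=np.abs(np.diff(g));k=np.argsort(gd)[-4:]+270;print(r,sorted(k.tolist()),gd.max())
for uv in[(312,337),(314,370),(316,398)]:p=fishray(w,uv,.035);print("wrist",p.round(4),loc(p))
for uv in[(317.5,238),(318.5,265),(319.5,288)]:p=onplane(s,uv,.045);print("scene",p.round(4),loc(p))
for n,b in(("side",(360,170,70,60)),("scene",(370,255,35,50))):
    x,y,ww,h=b;cv2.imwrite(f"t.png",0*np.zeros((2,2)))
    t=cv2.cvtColor(d0[n]["color"],cv2.COLOR_RGB2GRAY);u=cv2.cvtColor(d[n]["color"],cv2.COLOR_RGB2GRAY)
    px,py=((384,186) if n=="side" else (387,274))
    T=t[py-6:py+8,px-9:px+10];m=cv2.matchTemplate(u[py-25:py+27,px-28:px+29],T,cv2.TM_CCOEFF_NORMED);_,v,_,l=cv2.minMaxLoc(m);print(n,"pointer top shift px",l[0]-19,l[1]-19,v)
# predicted top shift per angle
for th in(0,.06,.12,.2,.3):
    P=np.array([.096,0,.053])+R.from_euler('y',th).apply([-.017,.125,.112]);q=P.copy();q[:2]=E.T@P[:2]+mc
    print(th,[proj(d0[n],q).round(1).tolist() for n in("scene","side")])
print("vase",onplane(s,(183,340),0))
W=pickle.load(open("w1.pkl","rb"))
for uv in [(25,188),(130,180)]:print("tray w",fishray(W,uv,.045).round(4))
E
```

```text
335 [293, 294, 314, 317] 202
350 [290, 291, 298, 326] 210
370 [293, 294, 298, 327] 241
395 [296, 301, 328, 329] 188
wrist [0.5535 0.0042 0.035 ] [-90.5   8.5]
wrist [0.5948 0.009  0.035 ] [-49.   10.1]
wrist [0.6341 0.0138 0.035 ] [-9.4 11.9]
scene [0.5622 0.0023 0.045 ] [-82.    5.9]
scene [0.6325 0.0091 0.045 ] [-11.4   7.3]
scene [0.6878 0.0146 0.045 ] [44.1  8.6]
side pointer top shift px 5 0 0.9639742970466614
scene pointer top shift px 1 7 0.955869734287262
0 [[[389.8, 264.5]], [[376.7, 184.6]]]
0.06 [[[390.3, 267.4]], [[379.5, 184.1]]]
0.12 [[[390.7, 270.5]], [[382.2, 183.7]]]
0.2 [[[391.3, 274.9]], [[385.9, 183.5]]]
0.3 [[[391.9, 280.8]], [[390.3, 183.7]]]
vase [ 0.79448225 -0.23325814  0.        ]
tray w [ 0.4322 -0.4419  0.045 ]
tray w [ 0.4194 -0.2909  0.045 ][ WARN:0@0.243] global loadsave.cpp:1063 imwrite_ Unsupported depth image for selected encoder is fallbacked to CV_8U.
```

The flap is at about 0.12–0.13 rad, so the mandrel is bent and goes to the scrap tray. I go above the mandrel at plate coordinates (-15, 9) mm.

Request:
apply_moves([
  {"x": -28, "y": -2, "z": 8, "ax": 0, "ay": 0, "az": 0, "gripper": 0},
  {"x": -28, "y": -2, "z": 10, "ax": 0, "ay": 0, "az": 0, "gripper": 0},
  {"x": -28, "y": -2, "z": 10, "ax": 0, "ay": 0, "az": 0, "gripper": 0},
  {"x": -28, "y": -2, "z": 10, "ax": 0, "ay": 0, "az": 0, "gripper": 0},
  {"x": -28, "y": -2, "z": 10, "ax": 0, "ay": 0, "az": 0, "gripper": 0},
])

```text
clock: 23.08
position: [0.5699, 0.0046, 0.1818]
ee_rot: [-0.038, 0.999, -0.0, 0.0]
ft_force: [-0.6, 0.4, 1.5]
grip_width: 1.001
grasp_force: 0.0
```

Request:
apply_moves([
  {"x": -28, "y": -2, "z": 10, "ax": 0, "ay": 0, "az": 0, "gripper": 0},
  {"x": -28, "y": -2, "z": 10, "ax": 0, "ay": 0, "az": 0, "gripper": 0},
  {"x": 0, "y": 0, "z": 20, "ax": 0, "ay": 0, "az": 0, "gripper": 0},
  {"x": 0, "y": 0, "z": 0, "ax": 0, "ay": 0, "az": 0, "gripper": 0},
  {"x": 0, "y": 0, "z": 0, "ax": 0, "ay": 0, "az": 0, "gripper": 0},
])

```text
clock: 23.5
position: [0.6236, 0.0048, 0.1416]
ee_rot: [-0.037, 0.999, -0.001, -0.001]
ft_force: [-0.7, -0.3, 0.6]
grip_width: 0.999
grasp_force: 0.0
```

```bash
python3 - <<'E'
from workcell import *
from h import *
o=get_obs();p=np.array(o["position"]);Rm=R.from_quat(o["ee_rot"]).as_matrix()
print(p,(Rm.T@(np.array([.6287,.011,.034])-p)*1000).round(1))
c=camera("wrist");pickle.dump(c,open("w3.pkl","wb"))
print(fish(c,[.6287,.011,.035]),fish(c,[.58,.007,.035]))
g=c["color"].astype(int).sum(2)
for r in range(240,420,20):
    k=np.abs(np.diff(g[r,200:450]));print(r,sorted((np.argsort(k)[-4:]+200).tolist()))
E
```

```text
[0.62362396 0.00475127 0.14155677] [ -5.8   6.  107.5]
[[332.08297917 250.7108343 ]] [[331.951428   177.81869626]]
240 [211, 302, 356, 357]
260 [247, 254, 338, 357]
280 [313, 340, 341, 357]
300 [214, 226, 303, 432]
320 [217, 302, 428, 429]
340 [218, 219, 301, 427]
360 [211, 310, 434, 435]
380 [203, 204, 441, 442]
400 [258, 350, 353, 425]
```

The rod edges are at cols 302–357 (mid 329.5, predicted 332), so only about 1.4 mm off. I go down and grip.

Request:
apply_moves([
  {"x": -5, "y": 4.5, "z": 20, "ax": 0, "ay": 0, "az": 0, "gripper": 0},
  {"x": 0, "y": 0, "z": 30, "ax": 0, "ay": 0, "az": 0, "gripper": 0},
  {"x": 0, "y": 0, "z": 25, "ax": 0, "ay": 0, "az": 0, "gripper": 0},
  {"x": 0, "y": 0, "z": 15, "ax": 0, "ay": 0, "az": 0, "gripper": 0},
  {"x": 0, "y": 0, "z": 0, "ax": 0, "ay": 0, "az": 0, "gripper": 0},
])

```text
clock: 23.97
position: [0.6273, 0.0112, 0.0509]
ee_rot: [-0.038, 0.999, 0.0, -0.002]
ft_force: [0.4, 0.3, 0.1]
grip_width: 0.997
grasp_force: 0.0
```

Request:
apply_moves([
  {"x": 0, "y": 0, "z": 8, "ax": 0, "ay": 0, "az": 0, "gripper": 0},
  {"x": 0, "y": 0, "z": 6, "ax": 0, "ay": 0, "az": 0, "gripper": 0},
  {"x": 0, "y": 0, "z": 0, "ax": 0, "ay": 0, "az": 0, "gripper": 0},
  {"x": 0, "y": 0, "z": 0, "ax": 0, "ay": 0, "az": 0, "gripper": 0},
])

```text
clock: 24.3
position: [0.6295, 0.0112, 0.0392]
ee_rot: [-0.038, 0.999, 0.0, 0.001]
ft_force: [-0.3, 0.9, -0.3]
grip_width: 0.999
grasp_force: 0.0
```

Request:
apply_moves([
  {"x": 0, "y": -1.5, "z": 4, "ax": 0, "ay": 0, "az": 0, "gripper": 0},
  {"x": 0, "y": 0, "z": 0, "ax": 0, "ay": 0, "az": 0, "gripper": 0},
  {"x": 0, "y": 0, "z": 0, "ax": 0, "ay": 0, "az": 0, "gripper": 0.3},
  {"x": 0, "y": 0, "z": 0, "ax": 0, "ay": 0, "az": 0, "gripper": 0.5},
  {"x": 0, "y": 0, "z": 0, "ax": 0, "ay": 0, "az": 0, "gripper": 0.55},
], newtons=40)

```text
clock: 24.72
position: [0.6294, 0.0097, 0.0345]
ee_rot: [-0.038, 0.999, 0.0, 0.0]
ft_force: [0.5, 1.0, -0.0]
grip_width: 0.602
grasp_force: 0.0
```

Request:
apply_moves([
  {"x": 0, "y": 0, "z": 0, "ax": 0, "ay": 0, "az": 0, "gripper": 1},
  {"x": 0, "y": 0, "z": 0, "ax": 0, "ay": 0, "az": 0, "gripper": 1},
  {"x": 0, "y": 0, "z": 0, "ax": 0, "ay": 0, "az": 0, "gripper": 1},
  {"x": 0, "y": 0, "z": 0, "ax": 0, "ay": 0, "az": 0, "gripper": 1},
])

```text
clock: 25.05
position: [0.6294, 0.0101, 0.0346]
ee_rot: [-0.038, 0.999, 0.0, 0.0]
ft_force: [-0.6, 1.9, 3.3]
grip_width: 0.336
grasp_force: 38.8
```

Request:
apply_moves([
  {"x": 0, "y": 0, "z": 0, "ax": 0, "ay": 0, "az": 0, "gripper": 1},
  {"x": 3, "y": 0, "z": 0, "ax": 0, "ay": 0, "az": 0, "gripper": 1},
  {"x": 6, "y": 0, "z": 0, "ax": 0, "ay": 0, "az": 0, "gripper": 1},
  {"x": 8, "y": 0, "z": 0, "ax": 0, "ay": 0, "az": 0, "gripper": 1},
  {"x": 8, "y": 0, "z": 0, "ax": 0, "ay": 0, "az": 0, "gripper": 1},
], newtons=80)

```text
clock: 25.47
position: [0.6045, 0.0074, 0.0349]
ee_rot: [-0.038, 0.999, -0.0, 0.001]
ft_force: [4.6, -0.3, 4.9]
grip_width: 0.328
grasp_force: 78.0
```

Request:
apply_moves([
  {"x": 8, "y": 0, "z": 0, "ax": 0, "ay": 0, "az": 0, "gripper": 1},
  {"x": 8, "y": 0, "z": 0, "ax": 0, "ay": 0, "az": 0, "gripper": 1},
  {"x": 8, "y": 0, "z": 0, "ax": 0, "ay": 0, "az": 0, "gripper": 1},
  {"x": 8, "y": 0, "z": 0, "ax": 0, "ay": 0, "az": 0, "gripper": 1},
  {"x": 4, "y": 0, "z": 0, "ax": 0, "ay": 0, "az": 0, "gripper": 1},
])

```text
clock: 25.88
position: [0.5677, 0.0049, 0.0347]
ee_rot: [-0.038, 0.999, 0.0, 0.0]
ft_force: [5.2, 0.3, 4.2]
grip_width: 0.321
grasp_force: 78.2
```

Request:
apply_moves([
  {"x": 4, "y": 0, "z": 0, "ax": 0, "ay": 0, "az": 0, "gripper": 1},
  {"x": 4, "y": 0, "z": 0, "ax": 0, "ay": 0, "az": 0, "gripper": 1},
  {"x": 0, "y": 0, "z": 0, "ax": 0, "ay": 0, "az": 0, "gripper": 1},
])

```text
clock: 26.13
position: [0.5596, 0.0044, 0.0346]
ee_rot: [-0.038, 0.999, 0.0, -0.0]
ft_force: [-0.9, -0.1, 8.2]
grip_width: 0.326
grasp_force: 78.5
```

```bash
python3 - <<'E'
from workcell import *
from h import *
o=get_obs();print(o["position"],o["ft_force"],o["torque"],o["grip_width"])
d={n:camera(n) for n in("scene","side","wrist")};pickle.dump(d,open("d3.pkl","wb"))
x=np.zeros((600,800,3),np.uint8)
x[:360,:400]=cv2.resize(d["scene"]["color"][170:350,210:410,::-1],(400,360),interpolation=cv2.INTER_CUBIC)
x[:300,400:]=cv2.resize(d["side"]["color"][170:320,280:480,::-1],(400,300),interpolation=cv2.INTER_CUBIC)
x[360:,:396]=cv2.resize(d["scene"]["color"][160:300,80:311,::-1],(396,240))
x[300:,400:]=cv2.resize(d["wrist"]["color"][:,:,::-1],(400,300))
cv2.imwrite("pics/m3.png",x)
E
```

```text
[0.55959353 0.00439998 0.03460423] [-0.90392077 -0.11336954  8.15221621] [ 0.08636224 -0.09929592 -0.02899576] 0.3263082646553819
```

View pics/m3.png

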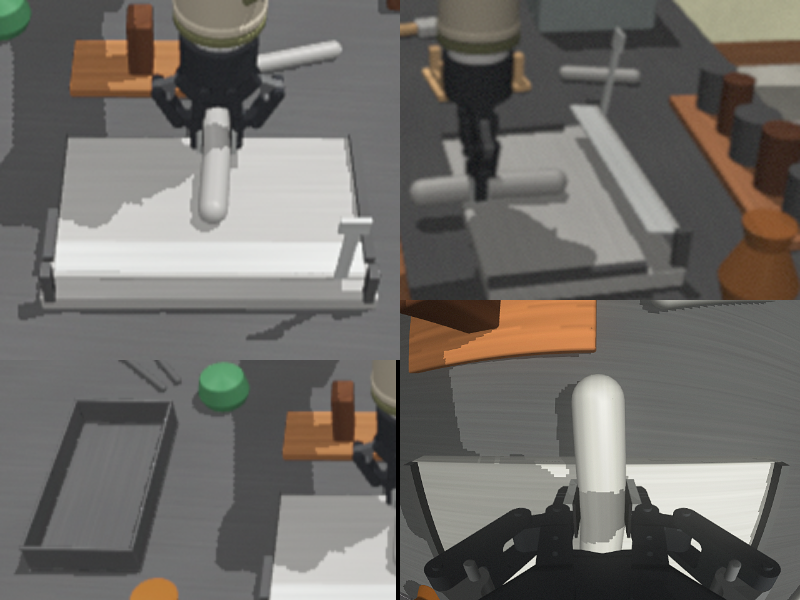

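The mandrel is fully drawn out: its far end at scene crop (213,215) is well clear of the flap edge (row 243). It is held level. I lift it and fit the tray pose.

Request:
apply_moves([
  {"x": 0, "y": 0, "z": -10, "ax": 0, "ay": 0, "az": 0, "gripper": 1},
  {"x": 0, "y": 0, "z": -20, "ax": 0, "ay": 0, "az": 0, "gripper": 1},
  {"x": 0, "y": 0, "z": -30, "ax": 0, "ay": 0, "az": 0, "gripper": 1},
  {"x": 0, "y": 0, "z": -35, "ax": 0, "ay": 0, "az": 0, "gripper": 1},
  {"x": 0, "y": 0, "z": -35, "ax": 0, "ay": 0, "az": 0, "gripper": 1},
])

```text
clock: 26.7
position: [0.5579, 0.0039, 0.1643]
ee_rot: [-0.038, 0.999, -0.0, -0.003]
ft_force: [2.1, 1.1, -4.6]
grip_width: 0.323
grasp_force: 78.6
```

```bash
python3 - <<'E'
from workcell import *
from h import *
s=pickle.load(open("d0.pkl","rb"))["scene"]
P=box(.25,.13,.045,.045)[:4]
q,e=fit(P,[(s,[0,1,2,3],[(124.5,183.5),(181.3,184.2),(158.7,271),(92.9,270)])],[.56,-.37,.07]);print(q,e)
o=get_obs();p=np.array(o["position"]);Rm=R.from_quat(o["ee_rot"]).as_matrix()
t=np.array([q[0]-.018*np.cos(q[2]),q[1]-.018*np.sin(q[2]),.16]);print(p,t,(Rm.T@(t-p)*1000).round(1),o["ft_force"],o["grip_width"])
E
```

```text
[ 0.55303858 -0.37505349  0.06554753] 0.48435450341514635
[0.55787506 0.003877   0.16433167] [ 0.53507724 -0.3762325   0.16      ] [  51.6 -377.3    4.9] [ 2.07612885  1.12670716 -4.62088167] 0.3230421767317525
```

Request:
apply_moves([
  {"x": 4, "y": -20, "z": 0, "ax": 0, "ay": 0, "az": 0, "gripper": 1},
  {"x": 4, "y": -32, "z": 0, "ax": 0, "ay": 0, "az": 0, "gripper": 1},
  {"x": 4, "y": -32, "z": 0, "ax": 0, "ay": 0, "az": 0, "gripper": 1},
  {"x": 4, "y": -32, "z": 0, "ax": 0, "ay": 0, "az": 0, "gripper": 1},
  {"x": 4, "y": -32, "z": 0, "ax": 0, "ay": 0, "az": 0, "gripper": 1},
])

```text
clock: 27.12
position: [0.5495, -0.1457, 0.1634]
ee_rot: [-0.038, 0.999, 0.001, -0.002]
ft_force: [0.9, -0.3, -4.0]
grip_width: 0.326
grasp_force: 78.7
```

Request:
apply_moves([
  {"x": 4, "y": -32, "z": 0, "ax": 0, "ay": 0, "az": 0, "gripper": 1},
  {"x": 4, "y": -32, "z": 0, "ax": 0, "ay": 0, "az": 0, "gripper": 1},
  {"x": 4, "y": -32, "z": 0, "ax": 0, "ay": 0, "az": 0, "gripper": 1},
  {"x": 4, "y": -32, "z": 0, "ax": 0, "ay": 0, "az": 0, "gripper": 1},
  {"x": 4, "y": -32, "z": 0, "ax": 0, "ay": 0, "az": 0, "gripper": 1},
])

```text
clock: 27.53
position: [0.5421, -0.3063, 0.1631]
ee_rot: [-0.038, 0.999, 0.001, -0.002]
ft_force: [1.1, -0.0, -4.0]
grip_width: 0.323
grasp_force: 78.7
```

Request:
apply_moves([
  {"x": 4, "y": -30, "z": 0, "ax": 0, "ay": 0, "az": 0, "gripper": 1},
  {"x": 4, "y": -25, "z": 0, "ax": 0, "ay": 0, "az": 0, "gripper": 1},
  {"x": 3, "y": -14, "z": 0, "ax": 0, "ay": 0, "az": 0, "gripper": 1},
  {"x": 0, "y": 0, "z": 0, "ax": 0, "ay": 0, "az": 0, "gripper": 1},
  {"x": 0, "y": 0, "z": 0, "ax": 0, "ay": 0, "az": 0, "gripper": 1},
])

```text
clock: 27.95
position: [0.5365, -0.3756, 0.1631]
ee_rot: [-0.037, 0.999, 0.001, -0.002]
ft_force: [-0.0, 0.4, -4.0]
grip_width: 0.325
grasp_force: 78.7
```

```bash
python3 - <<'E'
from workcell import *
from h import *
o=get_obs();p=np.array(o["position"]);Rm=R.from_quat(o["ee_rot"]).as_matrix()
t=np.array([.535,-.3762,.023]);print(p,(Rm.T@(t-p)*1000).round(1),o["ft_force"],o["grip_width"])
d={n:camera(n) for n in("scene","side","wrist")};pickle.dump(d,open("d4.pkl","wb"))
x=np.zeros((600,800,3),np.uint8)
x[:300,:400]=cv2.resize(d["scene"]["color"][150:300,60:260,::-1],(400,300),interpolation=cv2.INTER_CUBIC)
x[:300,400:]=cv2.resize(d["side"]["color"][310:460,240:440,::-1],(400,300),interpolation=cv2.INTER_CUBIC)
x[300:,400:]=cv2.resize(d["wrist"]["color"][:,:,::-1],(400,300))
cv2.imwrite("pics/m4.png",x)
E
```

```text
[ 0.53647316 -0.37555352  0.16312767] [  1.   -0.8 140.1] [-0.04461743  0.39699988 -3.97290715] 0.3252541441488439
```

View pics/m4.png

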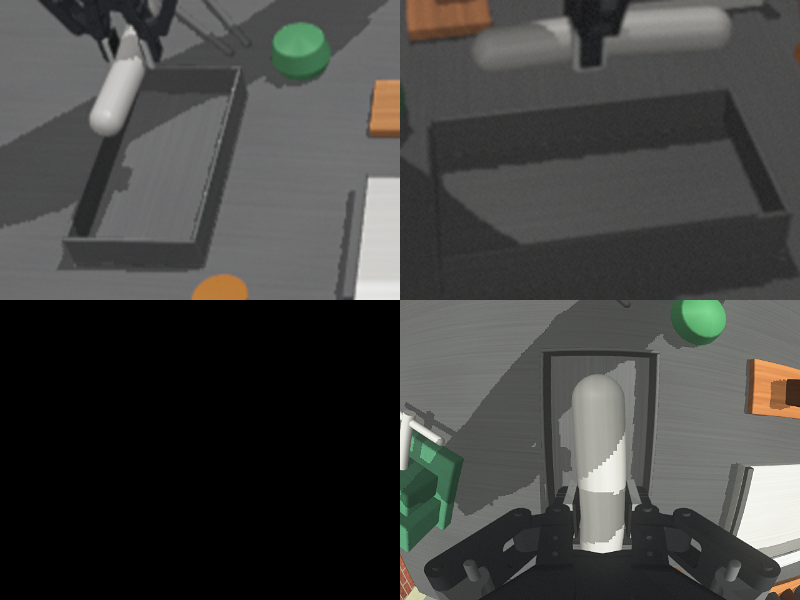

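The mandrel hangs centred over the tray: in the wrist view it is between the tray walls at cols 545–658, with the rod at about 600. I lower it in.

Request:
apply_moves([
  {"x": 1, "y": -1, "z": 20, "ax": 0, "ay": 0, "az": 0, "gripper": 1},
  {"x": 0, "y": 0, "z": 30, "ax": 0, "ay": 0, "az": 0, "gripper": 1},
  {"x": 0, "y": 0, "z": 30, "ax": 0, "ay": 0, "az": 0, "gripper": 1},
  {"x": 0, "y": 0, "z": 25, "ax": 0, "ay": 0, "az": 0, "gripper": 1},
  {"x": 0, "y": 0, "z": 10, "ax": 0, "ay": 0, "az": 0, "gripper": 1},
])

```text
clock: 28.52
position: [0.5364, -0.3734, 0.0454]
ee_rot: [-0.039, 0.999, 0.002, -0.002]
ft_force: [-0.2, 1.2, -3.5]
grip_width: 0.327
grasp_force: 78.8
```

Request:
apply_moves([
  {"x": 0, "y": 0, "z": 8, "ax": 0, "ay": 0, "az": 0, "gripper": 1},
  {"x": 0, "y": 0, "z": 4, "ax": 0, "ay": 0, "az": 0, "gripper": 1},
  {"x": 0, "y": 0, "z": 2, "ax": 0, "ay": 0, "az": 0, "gripper": 1},
  {"x": 0, "y": 0, "z": 1, "ax": 0, "ay": 0, "az": 0, "gripper": 1},
  {"x": 0, "y": 0, "z": 0, "ax": 0, "ay": 0, "az": 0, "gripper": 1},
])

```text
clock: 28.93
position: [0.5381, -0.3768, 0.0354]
ee_rot: [-0.038, 0.999, -0.0, 0.001]
ft_force: [0.0, 0.6, -3.6]
grip_width: 0.321
grasp_force: 78.8
```

Request:
apply_moves([
  {"x": 0, "y": 0, "z": 3, "ax": 0, "ay": 0, "az": 0, "gripper": 1},
  {"x": 0, "y": 0, "z": 3, "ax": 0, "ay": 0, "az": 0, "gripper": 1},
  {"x": 0, "y": 0, "z": 1, "ax": 0, "ay": 0, "az": 0, "gripper": 1},
  {"x": 0, "y": 0, "z": 0, "ax": 0, "ay": 0, "az": 0, "gripper": 1},
])

```text
clock: 29.27
position: [0.5374, -0.3763, 0.027]
ee_rot: [-0.038, 0.999, 0.0, -0.0]
ft_force: [0.5, 0.2, -4.8]
grip_width: 0.325
grasp_force: 78.8
```

Request:
apply_moves([
  {"x": 0, "y": 0, "z": 1, "ax": 0, "ay": 0, "az": 0, "gripper": 1},
  {"x": 0, "y": 0, "z": 1, "ax": 0, "ay": 0, "az": 0, "gripper": 1},
  {"x": 0, "y": 0, "z": 0, "ax": 0, "ay": 0, "az": 0, "gripper": 1},
])

```text
clock: 29.52
position: [0.5374, -0.3764, 0.0252]
ee_rot: [-0.038, 0.999, 0.0, -0.0]
ft_force: [-0.4, -0.8, -4.3]
grip_width: 0.323
grasp_force: 78.8
```

Request:
apply_moves([
  {"x": 0, "y": 0, "z": 1, "ax": 0, "ay": 0, "az": 0, "gripper": 1},
  {"x": 0, "y": 0, "z": 1, "ax": 0, "ay": 0, "az": 0, "gripper": 1},
  {"x": 0, "y": 0, "z": 0, "ax": 0, "ay": 0, "az": 0, "gripper": 1},
])

```text
clock: 29.77
position: [0.5375, -0.3764, 0.0231]
ee_rot: [-0.038, 0.999, 0.0, -0.0]
ft_force: [-0.5, -0.5, -5.2]
grip_width: 0.328
grasp_force: 78.8
```

Request:
apply_moves([
  {"x": 0, "y": 0, "z": 1, "ax": 0, "ay": 0, "az": 0, "gripper": 1},
  {"x": 0, "y": 0, "z": 0, "ax": 0, "ay": 0, "az": 0, "gripper": 1},
])

```text
clock: 29.93
position: [0.5375, -0.3764, 0.0222]
ee_rot: [-0.038, 0.999, 0.0, -0.0]
ft_force: [0.1, -1.0, -4.9]
grip_width: 0.331
grasp_force: 78.8
```

Request:
apply_moves([
  {"x": 0, "y": 0, "z": 1, "ax": 0, "ay": 0, "az": 0, "gripper": 1},
  {"x": 0, "y": 0, "z": 0.5, "ax": 0, "ay": 0, "az": 0, "gripper": 1},
  {"x": 0, "y": 0, "z": 0, "ax": 0, "ay": 0, "az": 0, "gripper": 1},
])

```text
clock: 30.18
position: [0.5375, -0.3764, 0.0207]
ee_rot: [-0.038, 0.999, 0.0, -0.0]
ft_force: [0.2, -0.7, -3.9]
grip_width: 0.326
grasp_force: 78.8
```

Request:
apply_moves([
  {"x": 0, "y": 0, "z": 0, "ax": 0, "ay": 0, "az": 0, "gripper": 0.6},
  {"x": 0, "y": 0, "z": 0, "ax": 0, "ay": 0, "az": 0, "gripper": 0.5},
  {"x": 0, "y": 0, "z": 0, "ax": 0, "ay": 0, "az": 0, "gripper": 0.45},
  {"x": 0, "y": 0, "z": 0, "ax": 0, "ay": 0, "az": 0, "gripper": 0.45},
  {"x": 0, "y": 0, "z": 0, "ax": 0, "ay": 0, "az": 0, "gripper": 0.45},
])

```text
clock: 30.6
position: [0.5377, -0.3766, 0.0212]
ee_rot: [-0.038, 0.999, -0.0, 0.0]
ft_force: [0.2, 0.2, 0.6]
grip_width: 0.549
grasp_force: 0.0
```

Request:
apply_moves([
  {"x": 0, "y": 0, "z": -5, "ax": 0, "ay": 0, "az": 0, "gripper": 0.45},
  {"x": 0, "y": 0, "z": -15, "ax": 0, "ay": 0, "az": 0, "gripper": 0.45},
  {"x": 0, "y": 0, "z": -30, "ax": 0, "ay": 0, "az": 0, "gripper": 0.45},
  {"x": 0, "y": 0, "z": -35, "ax": 0, "ay": 0, "az": 0, "gripper": 0.45},
  {"x": 0, "y": 0, "z": -35, "ax": 0, "ay": 0, "az": 0, "gripper": 0.45},
])

```text
clock: 31.02
position: [0.5371, -0.3766, 0.1433]
ee_rot: [-0.038, 0.999, -0.0, -0.0]
ft_force: [0.7, 0.2, 0.4]
grip_width: 0.548
grasp_force: 0.0
```

Request:
apply_moves([
  {"x": 15, "y": 0, "z": -30, "ax": 0, "ay": 0, "az": 0, "gripper": 0.45},
  {"x": 20, "y": 0, "z": -30, "ax": 0, "ay": 0, "az": 0, "gripper": 0.45},
  {"x": 20, "y": 0, "z": -20, "ax": 0, "ay": 0, "az": 0, "gripper": 0.45},
  {"x": 0, "y": 0, "z": 0, "ax": 0, "ay": 0, "az": 0, "gripper": 0.45},
  {"x": 0, "y": 0, "z": 0, "ax": 0, "ay": 0, "az": 0, "gripper": 0.45},
])

```text
clock: 31.43
position: [0.4823, -0.3817, 0.2236]
ee_rot: [-0.037, 0.999, -0.001, 0.002]
ft_force: [0.3, 0.0, -0.7]
grip_width: 0.55
grasp_force: 0.0
```

```bash
python3 - <<'E'
from workcell import *
from h import *
o=get_obs();print(o["clock"],o["position"],o["ft_force"],o["grip_width"])
d={n:camera(n) for n in("scene","side")}
x=np.zeros((600,800,3),np.uint8)
x[:,:]=cv2.resize(d["scene"]["color"][:,:,::-1],(800,600))
x[:190,540:]=cv2.resize(d["side"]["color"][300:460,220:440,::-1],(260,190))
cv2.imwrite("pics/m5.png",x)
E
```

```text
31.4333 [ 0.48225954 -0.38168612  0.22360462] [ 0.2623779   0.03896273 -0.71638503] 0.5499875531461523
```

View pics/m5.png

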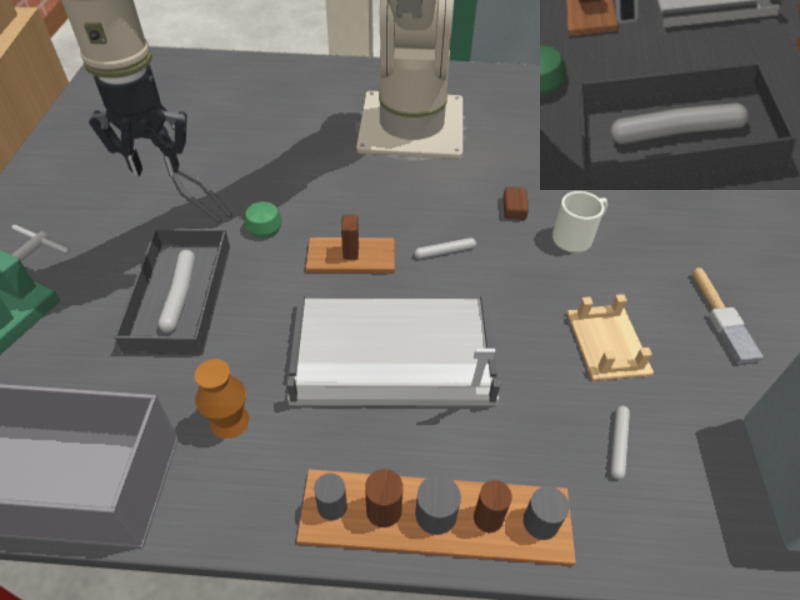

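The mandrel lies in the scrap tray at (178,290), and the paddle is flat on the bench at (350,255). The mug and the paperweight have not moved, and the hand is clear.

```bash
python3 -c "
from workcell import *
print(hand_in())"
```

```text
the job is handed in; nothing more can be done
None
```

The mandrel was rolled through just over one turn (mostly 3–11 N; contact was briefly lost near the end of the turn), it lifted the flap to about 0.12 rad so it is bent, and it now lies in the scrap tray with the paddle flat on the bench; handed in at about 31 s.

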